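# Restock the dressing tray

### The job

Restock the dressing tray: lift the empty tape core off the spindle and drop it into the steel pot, then slide the full tape roll over the spindle until it lies flat on the base. Set out every ointment tin from the mat in neat rows on the tray, each lying flat, lid up, in the middle of its own printed ring, with the row next to the spindle full and any ring left empty in the other row. Leave the bottle, the dropper and the pen at the back of the trolley where they are.

Things in the scene. Friction and masses are not known exactly. Their poses are not given: they have to be found in the camera images.
- tray: the dressing tray: a low steel tray 200 mm (x) by 200 mm (y), fixed to the trolley, floor 3 mm above the trolley top, rim 11 mm high. Origin under its centre, z up. Its -x half has a grey liner with six printed white rings (47 mm outside) in two rows of three; along its +x edge stand the tape spindle and the steel pot. It may stand on the left or on the right of the trolley, turned by 0.14 to 0.35 rad
- mat: dark rubber mat 190 mm (x) by 172 mm (y), 4 mm thick, fixed beside the tray; the tins and the full tape roll start on it. Origin under its centre. Round all four edges of the trolley runs a guard rail 55 to 68 mm above its top, with corner posts 110 mm high
- spindle_seat (a point): on the tape spindle's axis, on top of its white base disc (38 mm across, 6 mm high), where a roll's underside comes to rest. The steel spindle is 12 mm thick and rises 41 mm from here, its tip tapered over 5 mm. In the tray's frame it is at x 60, y -48 mm
- pot_floor (a point): centre of the inner floor of the steel waste pot, which is fixed to the tray: 66 mm across its rim outside, 30 mm high, wall 2 mm, 58 mm across at the foot. In the tray's frame it is at x 60, y +48 mm
- core: empty cardboard tape core, a plain tube 27 mm outside, 18 mm inside, 24 mm high, 20 g, which at the start stands on the spindle. Origin at the centre of its underside, z along its axis
- roll: full roll of tape lying flat, a ring 55 mm outside, 18 mm inside, 24 mm high, 40 to 85 g. Origin at the centre of its underside, z along its axis
- spot_1 (a point): centre, on the tray floor, of printed ring 1: the row next to the spindle and pot (tray x -6 mm), tray y +66 mm. The rings are 66 mm apart in a row, the rows 54 mm apart
- spot_2 (a point): centre, on the tray floor, of printed ring 2: the row next to the spindle and pot (tray x -6 mm), tray y +0 mm. The rings are 66 mm apart in a row, the rows 54 mm apart
- spot_3 (a point): centre, on the tray floor, of printed ring 3: the row next to the spindle and pot (tray x -6 mm), tray y -66 mm. The rings are 66 mm apart in a row, the rows 54 mm apart
- spot_4 (a point): centre, on the tray floor, of printed ring 4: the other row (tray x -60 mm), tray y +66 mm. The rings are 66 mm apart in a row, the rows 54 mm apart
- spot_5 (a point): centre, on the tray floor, of printed ring 5: the other row (tray x -60 mm), tray y +0 mm. The rings are 66 mm apart in a row, the rows 54 mm apart
- spot_6 (a point): centre, on the tray floor, of printed ring 6: the other row (tray x -60 mm), tray y -66 mm. The rings are 66 mm apart in a row, the rows 54 mm apart
- tin_1: round flat aluminium ointment tin, 40 mm across its lid (38 mm below it), 22 mm high, 45 g, lying flat, lid up, on the mat; all tins are alike and four to six of them are there. Origin at the centre of its underside, z up
- tin_2: round flat aluminium ointment tin, 40 mm across its lid (38 mm below it), 22 mm high, 45 g, lying flat, lid up, on the mat; all tins are alike and four to six of them are there. Origin at the centre of its underside, z up
- tin_3: round flat aluminium ointment tin, 40 mm across its lid (38 mm below it), 22 mm high, 45 g, lying flat, lid up, on the mat; all tins are alike and four to six of them are there. Origin at the centre of its underside, z up
- tin_4: round flat aluminium ointment tin, 40 mm across its lid (38 mm below it), 22 mm high, 45 g, lying flat, lid up, on the mat; all tins are alike and four to six of them are there. Origin at the centre of its underside, z up
- tin_5: round flat aluminium ointment tin, 40 mm across its lid (38 mm below it), 22 mm high, 45 g, lying flat, lid up, on the mat; all tins are alike and four to six of them are there. Origin at the centre of its underside, z up
- tin_6: round flat aluminium ointment tin, 40 mm across its lid (38 mm below it), 22 mm high, 45 g, lying flat, lid up, on the mat; all tins are alike and four to six of them are there. Origin at the centre of its underside, z up
- tall_bottle: bystander: medicine bottle, 38 mm across, 104 mm high, standing near the far edge of the trolley. Origin at the centre of its underside
- dropper: bystander: dropper bottle, 29 mm across, 86 mm high, standing near the far edge of the trolley. Origin at the centre of its underside
- pen: bystander: marker pen, 139 mm long along its y, 12 mm thick, lying near the far edge of the trolley. Origin at the middle of its underside

How it is judged:
By the outcome, as a careful person would: the job done as asked, in the order asked, and still so for the second after the job is handed in, with the robot touching nothing.
Of tin_1, tin_2, tin_3, tin_4, tin_5, tin_6 only 4 to 6 are there at a start; the rules pass over those that are not, and their reading is None.
At some moment in a run one of tin_1, tin_2, tin_3, tin_4, tin_5, tin_6, roll may be knocked a few centimetres aside while the robot is not near it.
It also fails if it takes over 210 s, if anything falls off the work surface, if the arm or the gripper's body presses on something with over 40 N, if the wrist force passes 120 N, or if a joint passes its speed limit or range.

### The arm

A 6-joint arm with a two-finger parallel gripper is mounted at the origin on a cart in front of the work surface, level with it; the furniture and walls round the work are solid. World frame = base frame: x ahead of the robot, y to its left, z up, the work surface at z = 0. Lengths are in mm, angles in rad, forces in N, time in s.
With the tool pointing down it reaches from about 350 to 875 mm from the base axis. Payload 4.2 kg.
Tool frame: the origin (TCP) lies on the mounting face of the last link; the fingertips stand 173 mm ahead of it and the grasp point (between the pads) lies 155 mm ahead of it; z points along the fingers, y is the direction in which the jaws open and shut (so a half turn about z gives the same grasp; the last joint's range is limited). The gripper opens to 85 mm and grips with 20 to 120 N. Pads are 22 mm wide; open, the fingers measure 114 mm over their backs; the gripper's body (76 mm by 85 mm) begins 54 mm behind the grasp point. The pads swing forward as they close: fully open they stand 13 mm farther back than shut.
Start: joints at [-1.006, 0.385, 0.008, 0, -1.194, -0.259], TCP at [188.176, -595.978, 404.712] pointing down, gripper open.
Joint ranges: [-3.14, 3.14], [-1.21, 2.06], [-1.07, 1.41], [-3.16, 2.05], [-2.99, -0.16], [-3.1, 3.1]. Speed limits (rad/s): [2.79, 2.79, 3.14, 3.14, 3.14, 3.14].

### API

Orientations are given as a unit quaternion [x, y, z, w].
In Python, from bench import arm gives the robot as it stands. The module is installed in compiled form; this text tells all that it offers.
- The arm moves only by the tool play_rows, never from a script. Its argument "moves" is a list of rows, each a list of 3 entries, a list of its own where there are three numbers: the shift along the world's x, y, z in units of 30 cm (1.0 is 30 cm), then the turn about the world's z in units of 30 degrees (1.0 is 30 degrees), then the gripper's target within -1 to 1 (shut at 1, half-way at 0, fully open at -1). In form: [[[x, y, z], turn, jaw], ...]. A call has 1 to 12 rows; each row is the pose to reach, as a shift and turn from the pose measured when the call began; what a row does not reach only later rows make up. A row lasts 1/8 s, in which the tool goes at most 62.5 mm and 10.7 degrees, less where a joint would pass 70% of its speed; a pose out of reach is approached as far as the arm can. A call with a number of a shift or a turn outside -1 to 1 is refused whole. A call with a gripper value outside its range is refused whole. The fingers move at their own pace and stop on an object; the grip force is fixed at half the most. Time passes only in rows, so rows that repeat a pose let the fingers close. It gives the time, the measured TCP pose, the force and the opening at its end, in the units of the state.
- arm.read_state(): the state, without advancing time (a new reading comes with each control period).
- arm.get_image(name): name is "scene" or "top" or "wrist"; returns a dict with "pixels" (400x640x3 uint8, red, green, blue), "vfov" (degrees; the focal length in pixels is half the picture's height over the tangent of half this angle, whatever the lens; pixels are square), "cx", "cy" (the principal point, pixels), "dist" ([k1, k2, p1, p2, k3] as OpenCV has them; the pictures are not rectified), "xyz" and "rotation" of the camera in the world. Camera axes: x right, y up, looking along -z (the intrinsics and any distortion apply to the point x, -y, -z); pixel columns grow to the right and rows downward; lengths in mm; the calibration is good to about 2 mm. A picture is of the moment at which its call begins. There is no depth.
- arm.job_done(): hands the job in, once; it reports no verdict.
Trained networks look in a picture, given as the dict that the camera call returned (one of the last four; its "shot" number tells which), for a name from the list of things; names that differ only in an ending like _2 or _b are one class to them, and where a whole thing is asked for, a point or a joint stands for the part that bears it (a point fixed in the world has none). Each returns a list of dicts, best first, with "conf" (0 to 1); they miss things now and then, are a little off and sometimes report something else, mostly with a low value. They report only what shows in the picture. A call takes as long as a camera call.
- arm.look_for(name, picture): "centre" ([x, y, z] in mm, in world coordinates, good to about 4 mm: the middle of the surface that is visible of it).
The state is a dict: "clock": time; "joints": joint angles; "joint_vel": joint speeds; "joint_efforts": joint torques, N m; "position": TCP position; "ee_rot": TCP orientation; "contact_force": force on the tool from outside, world axes, zero at the start; "wrist_torque": the same for the moment, N m; "gripper_width": finger opening in mm.
Only numpy, scipy, OpenCV 4.12 (cv2) and the standard library are available. Lean on these libraries where they do the work, as an engineer would, in place of code of your own. Each camera call takes 0.05 s, during which the arm holds its last target.

## Working session

There is one attempt and no reset: what is moved stays moved. The work goes in short steps, Python scripts to look and compute and a tool call to move; the robot and the scene stay as the last step left them, time stands still between calls to the robot, and variables do not carry over. Pictures are saved under pics/ and viewed, and the job is handed in when it is done.

Besides the shell and the picture viewer there is one more tool, called by a JSON object that holds its "fn" and its "kwargs". play_rows: Moves the arm, as the interface text tells. Shifts and turns lie within -1 to 1; 1 stands for 30 cm of shift or 30 degrees of turn. Its arguments: {"type":"object","properties":{"moves":{"type":"array"}},"required":["moves"]}

```bash
ls; mkdir -p pics; python3 - <<'E'
from bench import arm
import cv2
s=arm.read_state(); print({k:s[k] for k in('clock','position','ee_rot','gripper_width','contact_force')})
for n in('scene','top','wrist'):
    p=arm.get_image(n); cv2.imwrite(f'pics/{n}0.png',p['pixels'][:,:,::-1]); print(n,p['vfov'],p['cx'],p['cy'],p['dist'],p['xyz'],p['rotation'],p['shot'])
E
```

```text
pics
{'clock': 0.0, 'position': array([ 188.12853434, -595.78707696,  403.59565468]), 'ee_rot': array([-1.52198223e-01,  9.88349353e-01,  1.10134260e-03, -2.11939748e-04]), 'gripper_width': 85.30206184857136, 'contact_force': array([-0.11651457,  0.02996185, -0.42080388])}
scene 43.06823826133294 313.5448663178199 205.9261394921765 [-0.03387071  0.          0.          0.          0.        ] [-144.38507974  532.37112301  400.10556579] [-0.28282912  0.46537143  0.72569748 -0.42047625] 1
top 47.44932151633479 324.0931767651241 194.1428840330789 [-0.09273691  0.          0.          0.          0.        ] [ 522.93814315  137.94948775 1069.60480577] [-0.0114591   0.02718464  0.71131786 -0.70225109] 2
wrist 65.6910544162108 323.6625396114901 194.97197086506173 [-0.03492865  0.          0.          0.          0.        ] [ 117.70896804 -616.24492715  371.52544119] [-0.08448098 -0.11698057  0.79801391  0.58510881] 3
```

View pics/top0.png

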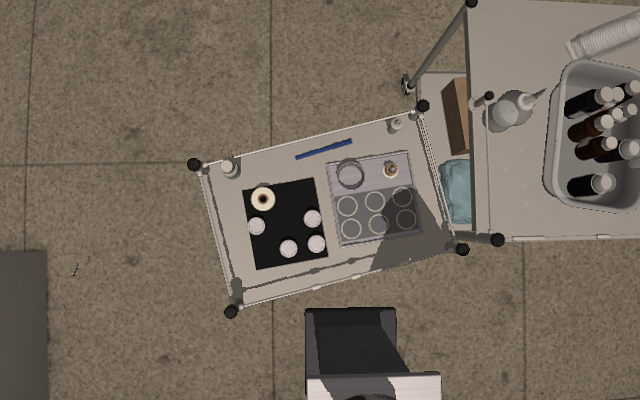

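View pics/scene0.png

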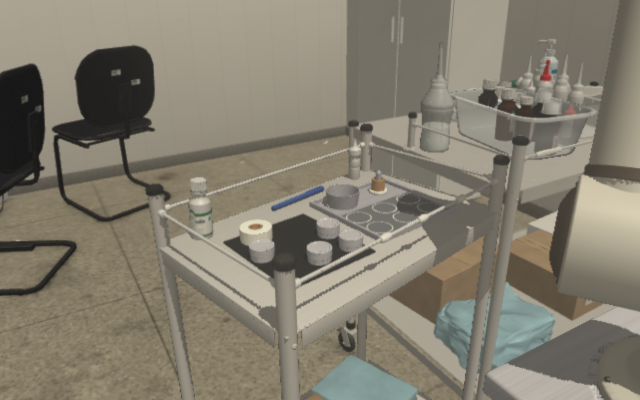

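View pics/wrist0.png

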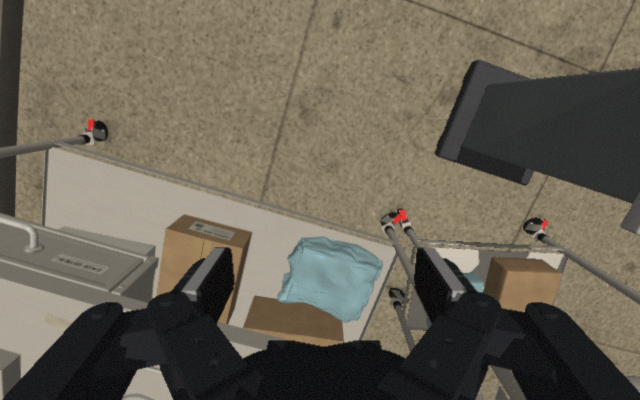

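The top view shows 4 tins, at about (256,226), (312,218), (288,248) and (316,243). The roll is at (262,198), the pot at (350,175), the spindle with its core at (390,168), and the rings at x 347-407. Next I'll measure positions.

```bash
cat > h.py <<'E'
from bench import arm
import cv2, numpy as np
from scipy.spatial.transform import Rotation as R
F=np.diag([1,-1,-1.])
def cam(p):
    f=200/np.tan(np.radians(p['vfov']/2)); K=np.array([[f,0,p['cx']],[0,f,p['cy']],[0,0,1.]])
    q=np.array(p['rotation']); Rw=R.from_quat(q).as_matrix() if q.size==4 else q
    return K,np.array(p['dist'],float),Rw@F,np.array(p['xyz'],float)  # Rw@F: cv cam->world
def proj(p,X):
    K,d,Rc,t=cam(p); X=np.atleast_2d(X).astype(float)
    rv=cv2.Rodrigues(Rc.T)[0]; tv=-Rc.T@t
    return cv2.projectPoints(X,rv,tv,K,d)[0].reshape(-1,2)
def ray(p,uv,z):
    K,d,Rc,t=cam(p); uv=np.atleast_2d(uv).astype(float).reshape(-1,1,2)
    n=cv2.undistortPoints(uv,K,d).reshape(-1,2)
    D=np.c_[n,np.ones(len(n))]@Rc.T
    return t+D*((z-t[2])/D[:,2])[:,None]
def shot(n,name=None,crop=None,scale=1):
    p=arm.get_image(n)
    if name: save(p,name,crop,scale)
    return p
def save(p,name,crop=None,scale=1,pts=None):
    im=p['pixels'][:,:,::-1].copy()
    x0=y0=0
    if crop: x0,y0,x1,y1=crop; im=im[y0:y1,x0:x1]
    im=cv2.resize(im,None,fx=scale,fy=scale,interpolation=cv2.INTER_CUBIC)
    for q in ([] if pts is None else pts):
        c=((np.array(q)-[x0,y0]+.5)*scale).astype(int); cv2.drawMarker(im,tuple(int(v) for v in c),(0,0,255),cv2.MARKER_CROSS,9,1)
    cv2.imwrite(f'pics/{name}.png',im)
def quat_yaw():
    s=arm.read_state(); M=R.from_quat(s['ee_rot']).as_matrix(); return M
E
python3 - <<'E'
from h import *
np.set_printoptions(precision=1,suppress=True)
p=shot('top')
for n in ['tin_1','roll','core','spindle_seat','pot_floor','tray','mat','tall_bottle','dropper','pen','spot_1']:
    for d in arm.look_for(n,p): print(n,np.array(d['centre']),round(d['conf'],2),proj(p,d['centre'])[0])
save(p,'top1',(190,80,480,290),2.7)
M=quat_yaw(); print(M)
E
```

```text
tin_1 [510.1 267.8  25.2] 0.76 [257.5 225.4]
tin_1 [524.3 140.6  25.9] 0.71 [313.  218.5]
tin_1 [464.8 132.8  24.3] 0.69 [316.7 244.5]
tin_1 [453.9 191.9  29.7] 0.46 [290.8 249.8]
roll [566.2 252.5  28.6] 0.85 [263.8 200.8]
core [635.2 -41.2  34.2] 0.47 [391.5 169.1]
core [566.9  -0.1   7.3] 0.4 [372.8 199.5]
core [632.8 320.4  67.5] 0.21 [231.  170.4]
spindle_seat [567.   -4.3   6.1] 0.91 [374.5 199.5]
pot_floor [567.2  -0.7   3.8] 0.81 [372.8 199.5]
tray [634.6 -38.7  32.1] 0.72 [390.3 169.5]
tray [568.7  -2.4   1. ] 0.63 [373.4 198.9]
mat [514.6 203.2  -0.2] 0.77 [286.3 223. ]
mat [568.2  -3.2   3.5] 0.56 [373.9 199. ]
tall_bottle [634.6 321.5  68.5] 0.64 [230.5 169.5]
dropper [725.7 -45.5  68.2] 0.48 [395.  127.2]
pen [686.2 109.    7. ] 0.61 [325.6 149.5]
pen [466.6 130.5  23.8] 0.16 [317.7 243.7]
spot_1 [565.2  -5.2   5.8] 0.93 [374.9 200.2]
spot_1 [634.2 -38.1  35.8] 0.54 [390.3 169.5]
[[-1.  -0.3  0. ]
 [-0.3  1.  -0. ]
 [-0.  -0.  -1. ]]
```

View pics/top1.png

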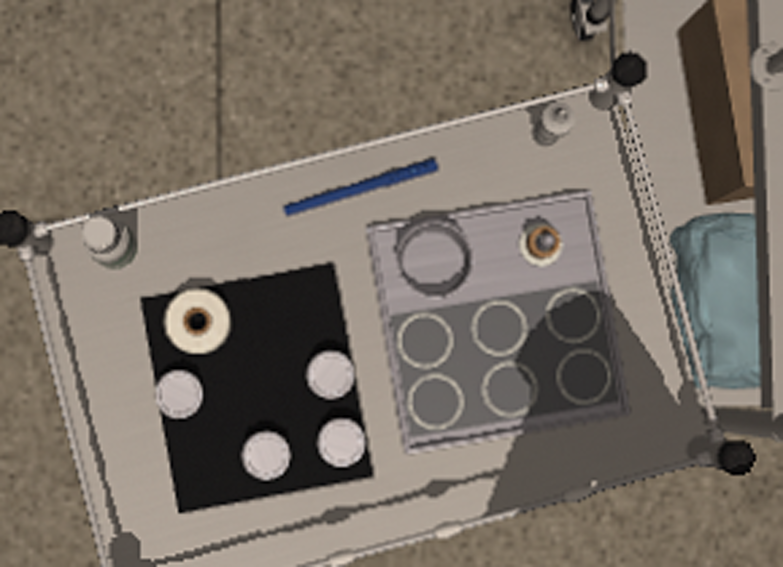

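```bash
cat > tray.py <<'E'
from h import *
from scipy.optimize import least_squares, minimize
SP={1:(-6,66),2:(-6,0),3:(-6,-66),4:(-60,66),5:(-60,0),6:(-60,-66)}
def T(par,P):
    P=np.atleast_2d(P).astype(float); x,y,a=par; c,s=np.cos(a),np.sin(a)
    return np.c_[x+c*P[:,0]-s*P[:,1], y+s*P[:,0]+c*P[:,1], P[:,2]]
def fit_rings(p,par0,rad=None):
    g=cv2.cvtColor(p['pixels'],cv2.COLOR_RGB2GRAY).astype(np.float32)
    bl=cv2.GaussianBlur(g,(0,0),.7); loc=cv2.GaussianBlur(g,(0,0),6); im=(bl-loc)/(loc+10)
    th=np.linspace(0,2*np.pi,60,endpoint=False)
    def val(par,r):
        P=np.vstack([np.c_[a+r*np.cos(th),b+r*np.sin(th),0*th+3] for a,b in SP.values()])
        uv=proj(p,T(par,P)).astype(np.float32)
        return cv2.remap(im,uv[:,0].reshape(-1,1),uv[:,1].reshape(-1,1),cv2.INTER_LINEAR).mean()
    best=None
    f=lambda v:-(val((v[0],v[1],v[2]/100),22)+val((v[0],v[1],v[2]/100),22.5))
    r=minimize(f,[par0[0],par0[1],par0[2]*100],method='Nelder-Mead',options=dict(initial_simplex=[[par0[0],par0[1],par0[2]*100],[par0[0]+4,par0[1],par0[2]*100],[par0[0],par0[1]+4,par0[2]*100],[par0[0],par0[1],par0[2]*100+4]]))
    return np.array([r.x[0],r.x[1],r.x[2]/100]),r.fun
E
python3 - <<'E'
from tray import *
np.set_printoptions(precision=3,suppress=True)
p=shot('top')
uv=np.array([(425,340),(500,328),(574,315),(436,402),(509,389),(583,377)])/2.7+[190,80]-.5
W=ray(p,uv,3); L=np.array([(*v,3) for v in SP.values()])
f=lambda v:(T((v[0],v[1],v[2]/100),L)-W)[:,:2].ravel()
r=least_squares(f,[560,0,20]); print(r.x,np.abs(r.fun).max(),np.round(r.fun,1))
par,fv=fit_rings(p,(r.x[0],r.x[1],r.x[2]/100)); print('fit',par,fv)
np.save('tray.npy',par)
cand={'spindle tip':(60,-48,50),'corners':None}
pts=np.vstack([T(par,L),T(par,[(60,-48,50),(60,48,33),(60,48,3)]),T(par,[(100,100,11),(100,-100,11),(-100,-100,11),(-100,100,11)])])
save(p,'top2',(320,140,440,250),6,proj(p,pts))
print(T(par,L)); print('spindle',T(par,[(60,-48,9)]),'pot',T(par,[(60,48,3)]))
# tins
g=cv2.cvtColor(p['pixels'],cv2.COLOR_RGB2GRAY)
for c,z in (((257.5,225.4),26),((313,218.5),26),((316.7,244.5),26),((290.8,249.8),26),((263.8,200.8),28)):
    x,y=map(int,c); m=np.zeros_like(g); cv2.circle(m,(x-1,y-1),15,255,-1)
    b=((g>110)&(m>0)).astype(np.uint8); n,lab,st,ce=cv2.connectedComponentsWithStats(b)
    k=1+np.argmax(st[1:,4]); cn=max(cv2.findContours((lab==k).astype(np.uint8),cv2.RETR_EXTERNAL,cv2.CHAIN_APPROX_NONE)[0],key=len)
    e=cv2.fitEllipse(cn); print(ce[k],e, ray(p,e[0],z))
E
```

```text
[569.605  -3.785  14.934] 0.8050637809527217 [-0.1 -0.   0.1  0.4 -0.6  0.5  0.4  0.7 -0.1 -0.7  0.3 -0.8]
fit [569.359  -3.729   0.153] -0.3701547086238861
[[553.363  60.584   3.   ]
 [563.429  -4.644   3.   ]
 [573.496 -69.872   3.   ]
 [499.995  52.348   3.   ]
 [510.061 -12.88    3.   ]
 [520.127 -78.108   3.   ]]
spindle [[635.978 -42.016   9.   ]] pot [[621.336  52.861   3.   ]]
[252.435 225.766] ((252.3245849609375, 225.47129821777344), (19.9345760345459, 23.17264175415039), 103.29251861572266) [[510.154 279.47   26.   ]]
[315.446 217.359] ((315.4692077636719, 217.21473693847656), (20.03460121154785, 23.36608123779297), 55.24453353881836) [[527.216 134.812  26.   ]]
[316.086 243.564] ((316.0744323730469, 243.55348205566406), (16.478429794311523, 17.02536392211914), 174.7972412109375) [[467.042 134.191  26.   ]]
[288.194 248.31 ] ((288.1775817871094, 248.3122100830078), (16.429588317871094, 16.96030044555664), 11.523119926452637) [[457.071 198.006  26.   ]]
[262.727 198.54 ] ((262.63665771484375, 198.5), (23.24390411376953, 23.42066764831543), 0.0) [[571.521 255.206  28.   ]]
```

View pics/top2.png

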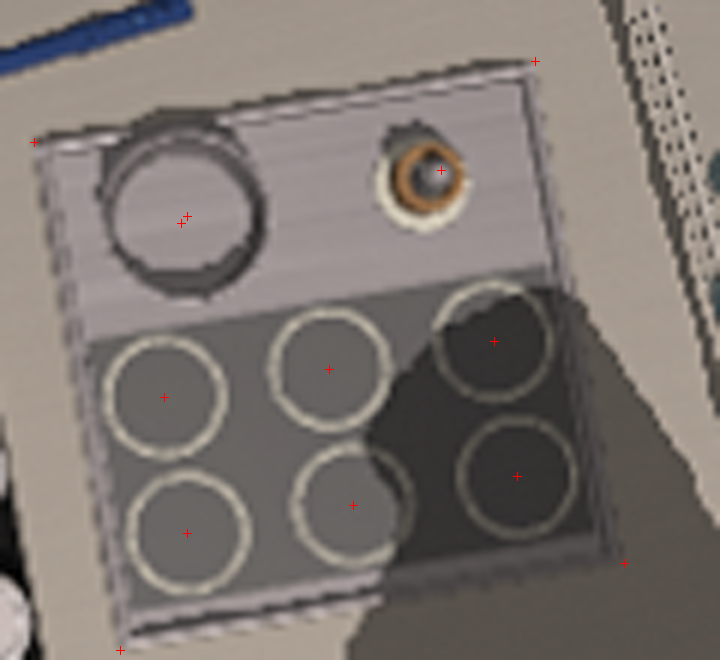

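{"fn": "play_rows", "kwargs": {"moves": [[[0.747,0.923,0],-0.29,-1],[[0.747,0.923,0],-0.29,-1],[[0.747,0.923,0],-0.29,-1],[[0.747,0.923,0],-0.29,-1],[[0.747,0.923,0],-0.29,-1],[[0.747,0.923,0],-0.29,-1],[[0.747,0.923,0],-0.29,-1]]}}

```text
clock: 1.68
position: [413.9, -317.0, 405.0]
ee_rot: [-0.079, 0.997, -0.0, 0.0]
contact_force: [0.4, -0.2, 0.4]
gripper_width: 85.5
```

{"fn": "play_rows", "kwargs": {"moves": [[[0.6,0.9,0],0,0],[[0.6,0.9,0],0,0],[[0.6,0.9,0],0,0],[[0.6,0.9,0],0,0],[[0.6,0.9,0],0,0],[[0.6,0.9,0],0,0],[[0.6,0.9,0],0,0],[[0.6,0.9,0],0,0]]}}

```text
clock: 2.68
position: [593.1, -48.5, 405.1]
ee_rot: [-0.078, 0.997, -0.0, 0.0]
contact_force: [-0.2, -0.2, 0.7]
gripper_width: 42.6
```

```bash
python3 - <<'E'
from tray import *
np.set_printoptions(precision=3,suppress=True)
par=np.load('tray.npy')
p=shot('wrist'); 
L=np.array([(*v,3) for v in SP.values()])
print(p['xyz'])
par2,fv=fit_rings(p,par); print(par2,fv,par)
pts=np.vstack([T(par,L),T(par,[(60,-48,50),(60,-48,9),(60,48,33)])])
save(p,'w1',None,1.25,proj(p,pts))
E
```

```text
[520.245 -58.465 372.847]
[567.456  -4.11    0.154] -0.7299720048904419 [569.359  -3.729   0.153]
```

View pics/w1.png

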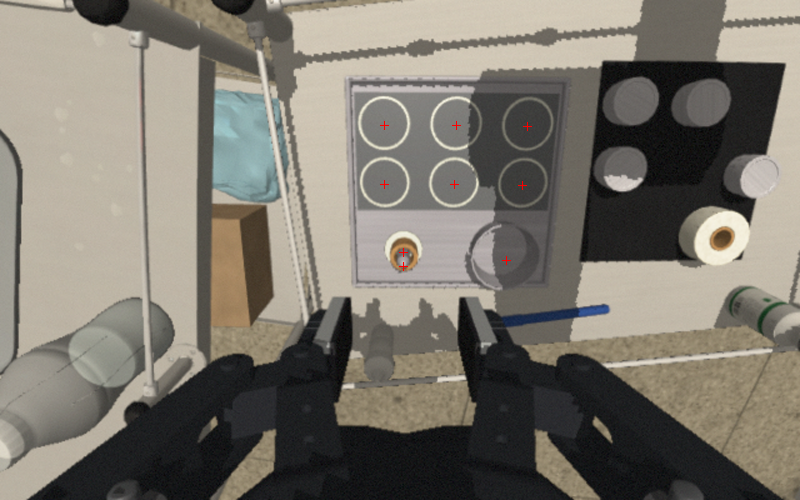

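{"fn": "play_rows", "kwargs": {"moves": [[[0.14,0.021,0],0,-0.3],[[0.14,0.021,0],0,-0.3],[[0.14,0.021,-0.2],0,-0.3],[[0.14,0.021,-0.4],0,-0.3],[[0.14,0.021,-0.5],0,-0.3],[[0.14,0.021,-0.56],0,-0.3],[[0.14,0.021,-0.56],0,-0.3]]}}

```text
clock: 3.6
position: [634.6, -43.0, 236.8]
ee_rot: [-0.078, 0.997, -0.0, -0.001]
contact_force: [0.2, -0.1, 0.3]
gripper_width: 55.2
```

```bash
python3 - <<'E'
from tray import *
np.set_printoptions(precision=3,suppress=True)
par=np.load('tray.npy')-[.95,.2,-.0005]; np.save('tray2.npy',par)
p=shot('wrist'); print(p['xyz'])
L=np.array([(*v,3) for v in SP.values()])
pts=T(par,[(60,-48,50),(60,-48,9),(60,-48,33),(60,48,33)])
save(p,'w2',None,1.25,proj(p,pts))
p=shot('top'); save(p,'t2',(320,140,440,250),6,proj(p,pts))
E
```

```text
[561.676 -52.847 204.668]
```

View pics/w2.png

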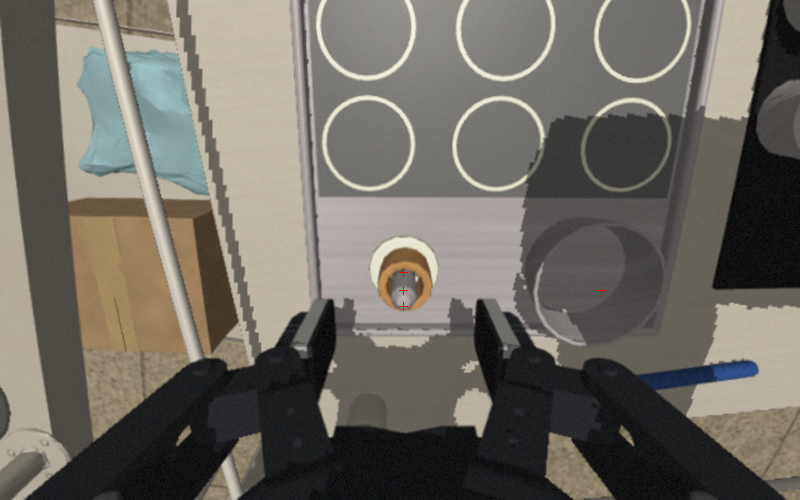

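{"fn": "play_rows", "kwargs": {"moves": [[[0.002,0.003,-0.08],0,-0.3],[[0.002,0.003,-0.15],0,-0.3],[[0.002,0.003,-0.15],0,-0.3],[[0.002,0.003,-0.15],0,1],[[0.002,0.003,-0.15],0,1],[[0.002,0.003,-0.15],0,1],[[0.002,0.003,-0.15],0,1],[[0.002,0.003,-0.15],0,1],[[0.002,0.003,-0.15],0,1]]}}

```text
clock: 4.82
position: [636.9, -41.5, 196.2]
ee_rot: [-0.079, 0.997, -0.0, 0.004]
contact_force: [-0.3, -0.1, 6.2]
gripper_width: 23.6
```

```bash
python3 - <<'E'
from tray import *
s=arm.read_state(); print(s)
p=shot('wrist','w3',None,1.25)
E
```

```text
{'clock': 4.825, 'joints': array([ 0.18821861,  0.61018054, -0.19245953,  0.00223121, -0.7610672 ,
       -1.60328129]), 'joint_vel': array([ 0.00020032, -0.00143599, -0.00144994, -0.00120876, -0.00095065,
       -0.0004686 ]), 'joint_efforts': array([-1.92777724e-01, -4.14076316e+01,  1.26866823e+01,  2.61705235e+00,
        2.20645708e-01,  5.19812500e-03]), 'position': array([636.9282097 , -41.54951691, 196.15615432]), 'ee_rot': array([-7.85902579e-02,  9.96900402e-01, -3.77236395e-04,  3.60800801e-03]), 'contact_force': array([-0.27310355, -0.0870294 ,  6.18683012]), 'wrist_torque': array([ 0.10751121,  0.24620175, -0.01656876]), 'gripper_width': 23.64414534141631}
```

View pics/w3.png

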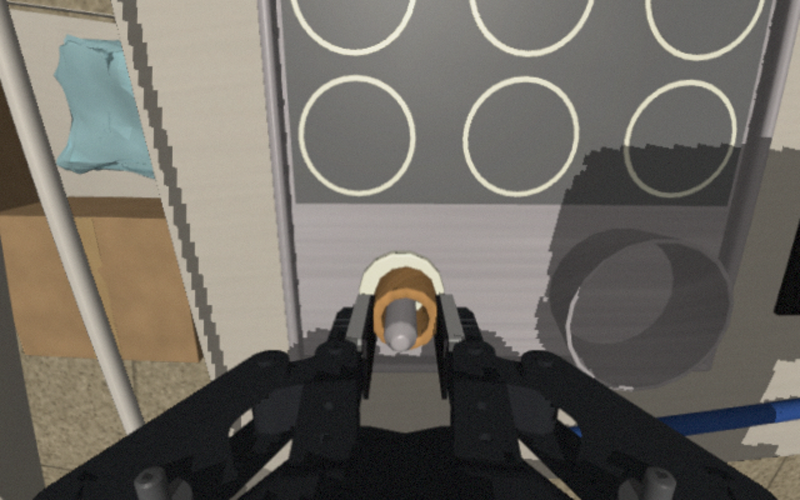

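```bash
python3 - <<'E'
from tray import *
np.set_printoptions(precision=1,suppress=True)
par=np.load('tray2.npy')
p=shot('wrist'); print(p['xyz'])
im=p['pixels']
print('core top ctr',ray(p,np.array([(405,318)])/1.25,33), 'bottom z9 disc edge top',ray(p,np.array([(402,252)])/1.25,9),'spindle tip', ray(p,np.array([(399,335)])/1.25,49))
pts=T(par,[(60,-48,50),(60,-48,9),(60,-48,33),(60,48,33)])
save(p,'w4',(220,180,420,330),4,proj(p,pts))
E
```

```text
[564.3 -51.5 163.4]
core top ctr [[632.4 -40.7  33. ]] bottom z9 disc edge top [[614.7 -44.8   9. ]] spindle tip [[630.6 -43.   49. ]]
```

View pics/w4.png

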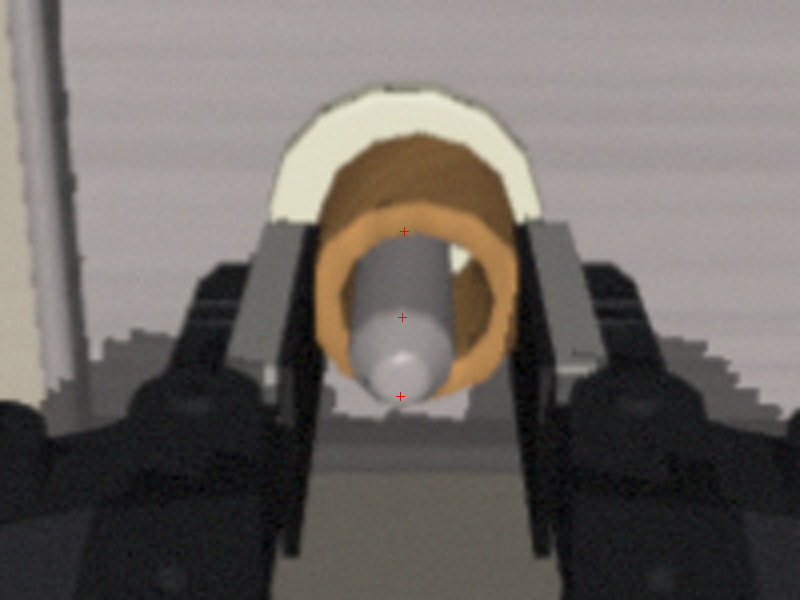

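{"fn": "play_rows", "kwargs": {"moves": [[[0,0,0.05],0,1],[[0,0,0.1],0,1],[[0,0,0.2],0,1],[[0,0,0.27],0,1],[[0,0,0.27],0,1],[[0,0,0.27],0,1]]}}

```text
clock: 5.68
position: [636.5, -41.6, 276.6]
ee_rot: [-0.078, 0.997, -0.0, 0.003]
contact_force: [-0.6, 0.1, 0.2]
gripper_width: 24.0
```

```bash
python3 - <<'E'
from tray import *
np.set_printoptions(precision=1,suppress=True)
par=np.load('tray2.npy')
p=shot('wrist','w5',(120,100,520,380),2)
pot=T(par,[(60,48,33)]); print(pot, arm.read_state()['position'], pot[0]-arm.read_state()['position'])
E
```

```text
[[620.4  52.7  33. ]] [636.5 -41.6 276.2] [ -16.1   94.3 -243.2]
```

View pics/w5.png

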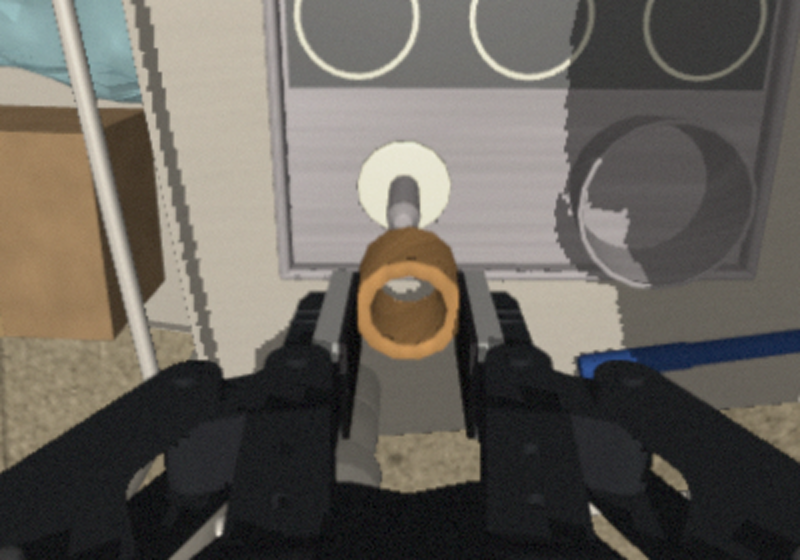

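{"fn": "play_rows", "kwargs": {"moves": [[[-0.025,0.15,0],0,1],[[-0.053,0.313,0],0,1],[[-0.053,0.313,0],0,1],[[-0.053,0.313,-0.1],0,1],[[-0.053,0.313,-0.217],0,1],[[-0.053,0.313,-0.217],0,1],[[-0.053,0.313,-0.217],0,1]]}}

```text
clock: 6.6
position: [621.2, 51.9, 211.7]
ee_rot: [-0.078, 0.997, -0.0, 0.003]
contact_force: [0.4, 0.3, 0.6]
gripper_width: 24.3
```

```bash
python3 - <<'E'
from tray import *
p=shot('wrist','w6',(120,100,520,380),2)
E
```

```text
(no output)
```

View pics/w6.png

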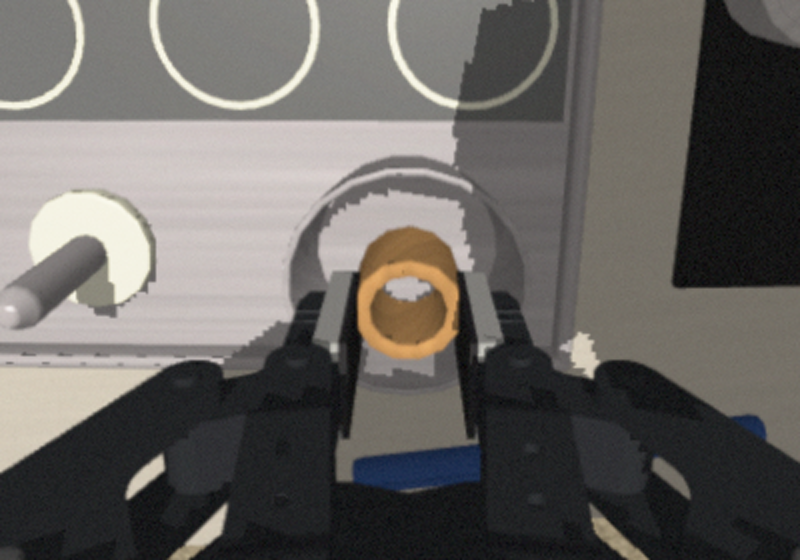

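{"fn": "play_rows", "kwargs": {"moves": [[[0,0,0],0,0.1],[[0,0,0],0,0.1],[[0,0,0],0,0.1],[[0,0,0],0,0],[[0,0,0.2],0,0],[[0,0,0.4],0,0],[[-0.2,0.25,0.6],0,-1],[[-0.33,0.45,0.6],0,-1],[[-0.33,0.6,0.6],0,-1],[[-0.33,0.6,0.6],0,-1],[[-0.33,0.6,0.6],0,-1]]}}

```text
clock: 8.02
position: [521.5, 234.0, 392.8]
ee_rot: [-0.08, 0.997, 0.0, 0.004]
contact_force: [0.2, -0.1, 0.1]
gripper_width: 85.5
```

```bash
python3 - <<'E'
from tray import *
np.set_printoptions(precision=1,suppress=True)
p=shot('wrist','w7',None,1.25)
for n in('tin_1','roll'):
    for d in arm.look_for(n,p): print('w',n,np.array(d['centre']),round(d['conf'],2),proj(p,d['centre'])[0])
q=shot('top','t7',(190,80,480,290),2.7)
for n in('tin_1','roll','core'):
    for d in arm.look_for(n,q): print('t',n,np.array(d['centre']),round(d['conf'],2),proj(q,d['centre'])[0])
E
```

```text
w tin_1 [465.8 135.1  27. ] 0.95 [236.7 102.9]
w tin_1 [526.4 140.9  28.5] 0.81 [237. 161.]
w tin_1 [458.6 196.4  24.4] 0.69 [296.4 105.3]
w tin_1 [511.5 267.8  24.8] 0.63 [354.1 165.3]
w tin_1 [558.7  -9.3   7. ] 0.28 [113.3 164.6]
w roll [572.2 254.5  26.7] 0.58 [333.  215.1]
t tin_1 [460.3 188.4  28. ] 0.81 [292.3 246.9]
t tin_1 [521.4 141.5  31.1] 0.72 [312.6 219.8]
t tin_1 [466.6 132.4  23.1] 0.65 [316.9 243.7]
t roll [567.8  -9.8   2.6] 0.37 [376.6 199.2]
t core [621.8  49.8  30.4] 0.5 [352.  175.5]
t core [634.3 322.8  68.1] 0.23 [229.9 169.7]
```

View pics/w7.png

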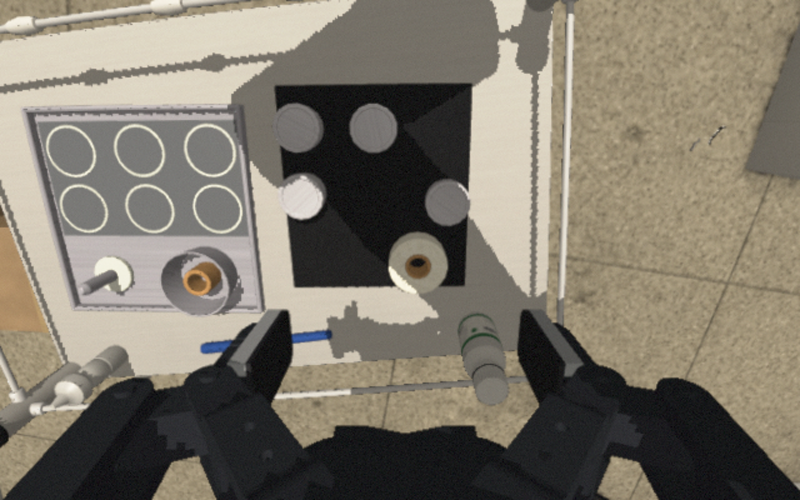

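View pics/t7.png

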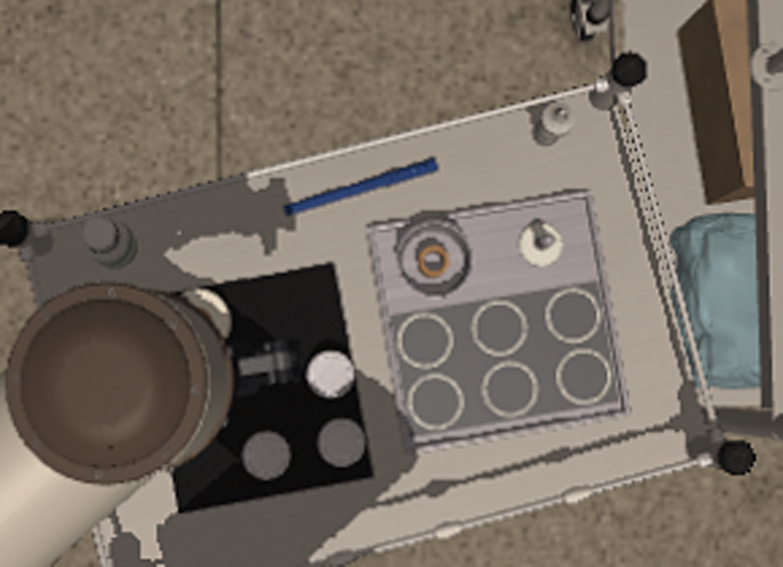

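```bash
cat > circ.py <<'E'
from tray import *
def circ(p,x0,y0,z,r,span=9):
    g=cv2.cvtColor(p['pixels'],cv2.COLOR_RGB2GRAY).astype(np.float32); g=np.log(g+8)
    th=np.linspace(0,2*np.pi,90,endpoint=False)
    def f(v):
        P=lambda rr:np.c_[v[0]+rr*np.cos(th),v[1]+rr*np.sin(th),0*th+z]
        uv=proj(p,np.vstack([P(r-1.2),P(r+1.2)])).astype(np.float32)
        s=cv2.remap(g,uv[:,0].reshape(-1,1),uv[:,1].reshape(-1,1),cv2.INTER_LINEAR,borderMode=cv2.BORDER_REPLICATE).ravel()
        n=len(th); return -np.mean(np.minimum(np.abs(s[:n]-s[n:]),.8))
    G=[(f((x0+a,y0+b)),x0+a,y0+b) for a in np.arange(-span,span+1,1.5) for b in np.arange(-span,span+1,1.5)]
    b=min(G); r_=minimize(f,b[1:],method='Nelder-Mead',options=dict(initial_simplex=[b[1:],(b[1]+1,b[2]),(b[1],b[2]+1)]))
    return r_.x,-r_.fun
E
python3 - <<'E'
from circ import *
np.set_printoptions(precision=1,suppress=True)
p=shot('wrist'); par=np.load('tray2.npy')
pts=[]
for n,x,y,z,r in(('a',466,135,26,20),('b',526,140,26,20),('c',458,197,26,20),('d',511,268,26,20),('roll',571,255,28,27.5)):
    c,v=circ(p,x,y,z,r); print(n,c,round(v,2)); pts.append((*c,z))
    if n=='roll': print(c-arm.read_state()['position'][:2])
pw,fv=fit_rings(p,par); print(pw,fv,par)
pts+=list(T(par,[(60,-48,50),(60,-48,9)]))
save(p,'w8',None,1.25,proj(p,pts))
E
```

```text
a [464.8 136.7] 0.6
b [520.7 145.7] 0.55
c [455.  198.5] 0.8
d [506.9 270.4] 0.65
roll [564.3 253.7] 0.54
[41.7 22.5]
[567.4  -3.8   0.2] -0.7705214619636536 [568.4  -3.9   0.2]
```

View pics/w8.png

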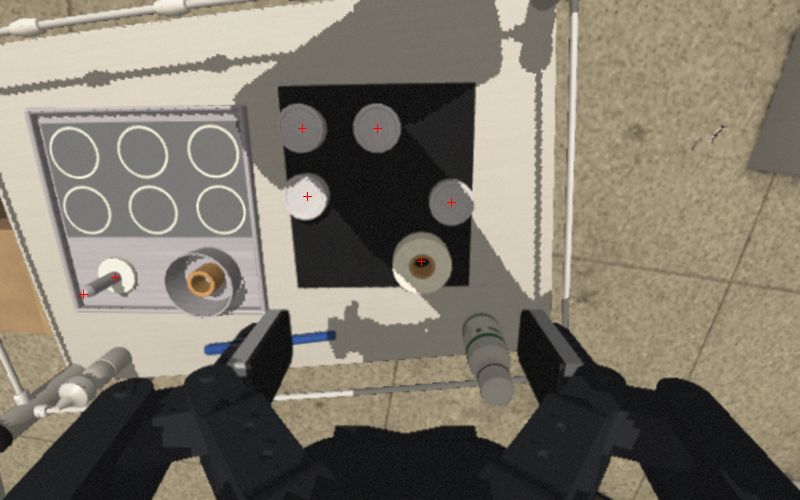

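```bash
cat >> circ.py <<'E'
def draw(p,name,circs,crop,scale):
    im=p['pixels'][:,:,::-1].copy(); x0,y0,x1,y1=crop
    im=cv2.resize(im[y0:y1,x0:x1],None,fx=scale,fy=scale,interpolation=cv2.INTER_CUBIC)
    th=np.linspace(0,2*np.pi,60)
    for x,y,z,r in circs:
        uv=(proj(p,np.c_[x+r*np.cos(th),y+r*np.sin(th),0*th+z])-[x0,y0]+.5)*scale
        cv2.polylines(im,[uv.astype(np.int32)],True,(0,0,255),1)
    cv2.imwrite(f'pics/{name}.png',im)
E
python3 - <<'E'
from circ import *
p=shot('wrist')
draw(p,'w9',[(570,254.5,28,27.5),(570,254.5,28,9),(570,254.5,4,27.5),(510,268.5,26,20),(510,268.5,4,19),(525,143,26,20),(525,143,4,19),(457,198,26,20),(466,136,26,20)],(210,60,400,250),4)
E
```

```text
(no output)
```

View pics/w9.png

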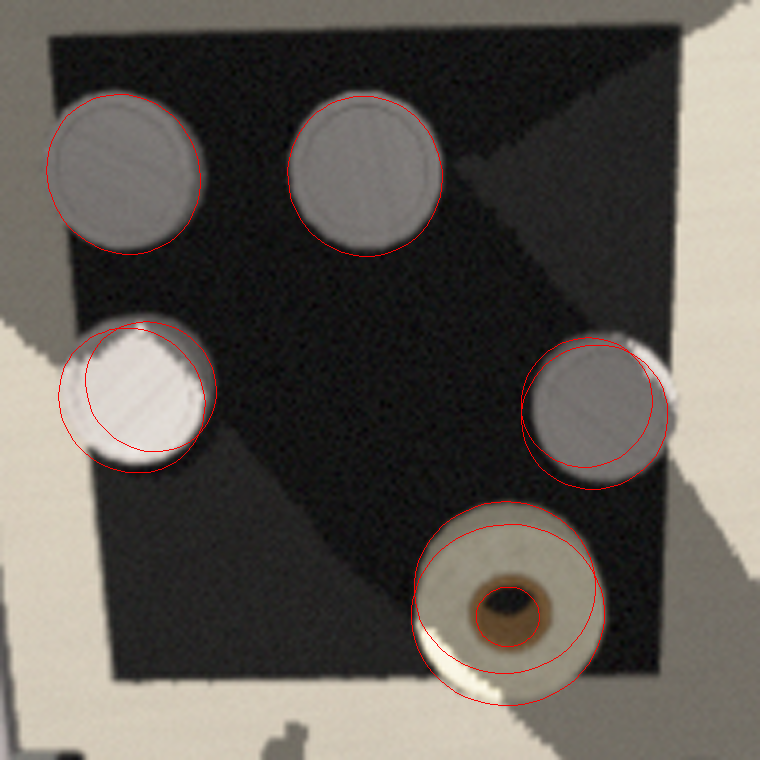

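{"fn": "play_rows", "kwargs": {"moves": [[[0.16,0.08,0],0,-1],[[0.16,0.08,-0.1],0,-1],[[0.16,0.08,-0.3],0,-1],[[0.16,0.08,-0.5],0,-1],[[0.16,0.08,-0.6],0,-1],[[0.16,0.08,-0.67],0,-1],[[0.16,0.08,-0.67],0,-1],[[0.16,0.08,-0.67],0,-1]]}}

```text
clock: 9.48
position: [571.2, 255.4, 192.1]
ee_rot: [-0.078, 0.997, 0.0, 0.004]
contact_force: [-0.3, -0.1, 1.0]
gripper_width: 85.6
```

```bash
python3 - <<'E'
from circ import *
p=shot('wrist'); s=arm.read_state(); print(s['position'],s['contact_force'])
draw(p,'w10',[(571,255,28,27.5),(571,255,28,9)],(120,100,520,400),2)
E
```

```text
[571.16439702 255.5180941  192.48635296] [ 0.13426287 -0.32093263  0.33379387]
```

View pics/w10.png

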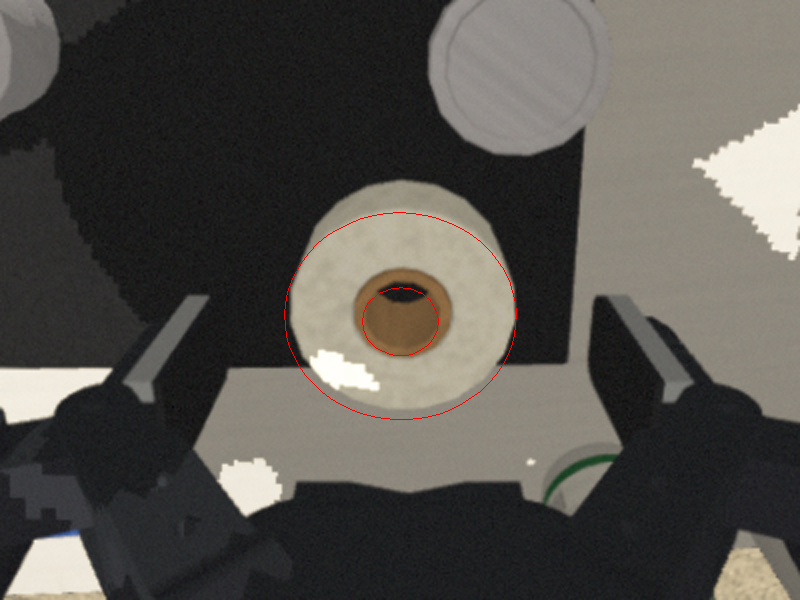

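{"fn": "play_rows", "kwargs": {"moves": [[[-0.004,0,-0.013],0,0],[[-0.004,0,-0.013],0,1],[[-0.004,0,-0.013],0,1],[[-0.004,0,-0.013],0,1],[[-0.004,0,-0.013],0,1],[[-0.004,0,-0.013],0,1],[[-0.004,0,-0.013],0,1]]}}

```text
clock: 10.4
position: [570.3, 255.8, 189.7]
ee_rot: [-0.078, 0.997, 0.001, 0.006]
contact_force: [0.1, 0.0, 5.9]
gripper_width: 51.7
```

{"fn": "play_rows", "kwargs": {"moves": [[[0,0,0.05],0,1],[[0,0,0.15],0,1],[[0,0,0.3],0,1],[[0,0,0.33],0,1],[[0,0,0.33],0,1],[[0,0,0.33],0,1]]}}

```text
clock: 11.15
position: [569.8, 255.5, 287.2]
ee_rot: [-0.078, 0.997, -0.0, 0.004]
contact_force: [-0.1, 0.8, -1.6]
gripper_width: 52.1
```

```bash
python3 - <<'E'
from circ import *
np.set_printoptions(precision=1,suppress=True)
par=np.load('tray2.npy')
p=shot('wrist'); s=arm.read_state(); P=s['position']; print(P,s['contact_force'],s['gripper_width'])
M=R.from_quat(s['ee_rot']).as_matrix(); print('tip xy offset',M[:,2]*160)
zt=P[2]-189.7+28
G=P+M[:,2]*(P[2]-zt)
draw(p,'w11',[(G[0],G[1],zt,27.5),(G[0],G[1],zt,9)],(120,100,520,400),2)
print('to spindle',T(par,[(60,-48,9)])[0]-G)
E
```

```text
[569.8 255.5 287.1] [-0.1  0.2 -1.5] 51.67055808602154
tip xy offset [   1.3    0.1 -160. ]
to spindle [  63.9 -297.8 -116.4]
```

View pics/w11.png

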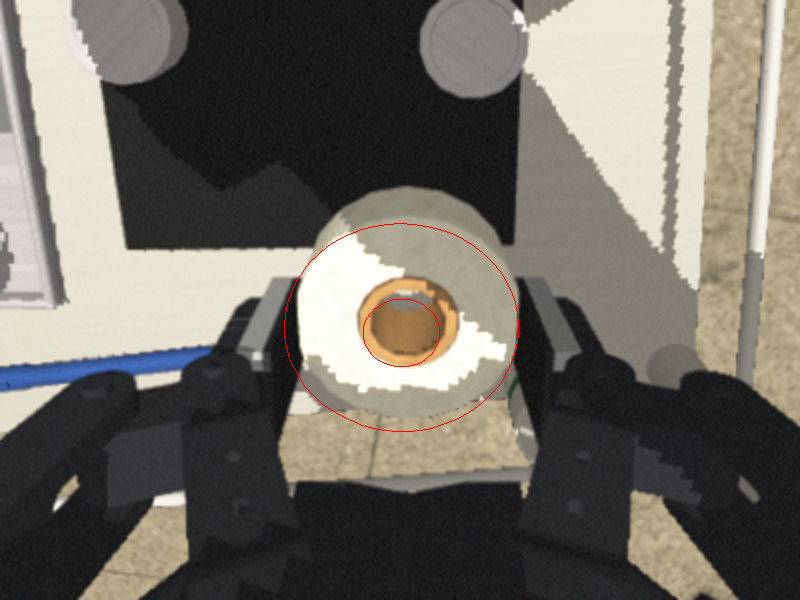

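{"fn": "play_rows", "kwargs": {"moves": [[[0,0,0.15],0,1],[[0.05,-0.2,0.15],0,1],[[0.1,-0.4,0.15],0,1],[[0.15,-0.6,0.15],0,1],[[0.2,-0.8,0.15],0,1],[[0.217,-0.95,0.15],0,1],[[0.217,-0.99,0.15],0,1],[[0.217,-0.99,0.15],0,1],[[0.217,-0.99,0.15],0,1],[[0.217,-0.99,0.15],0,1]]}}

```text
clock: 12.45
position: [634.9, -40.0, 332.0]
ee_rot: [-0.079, 0.997, -0.0, 0.004]
contact_force: [-1.2, 0.4, -0.7]
gripper_width: 51.7
```

```bash
python3 - <<'E'
from circ import *
np.set_printoptions(precision=1,suppress=True)
par=np.load('tray2.npy')
p=shot('wrist'); s=arm.read_state(); P=s['position']; print(P,s['contact_force'],s['gripper_width'])
pw,fv=fit_rings(p,par); print(pw,fv,T(pw,[(60,-48,50)]),T(par,[(60,-48,50)]))
np.save('P12.npy',P)
save(p,'w12',(120,100,520,400),2,proj(p,T(pw,[(60,-48,50),(60,-48,9)])))
q=shot('top','t12',(320,140,440,250),6); q=shot('scene','s12',(260,120,540,280),2.7)
import pickle; pickle.dump({k:p[k] for k in p if k!='shot'},open('p12.pkl','wb'))
E
```

```text
[634.9 -40.2 332.1] [-0.1  0.2 -0.8] 51.48756013934409
[567.5  -4.1   0.2] -0.8328675031661987 [[634.2 -42.4  50. ]] [[635.  -42.2  50. ]]
```

View pics/w12.png

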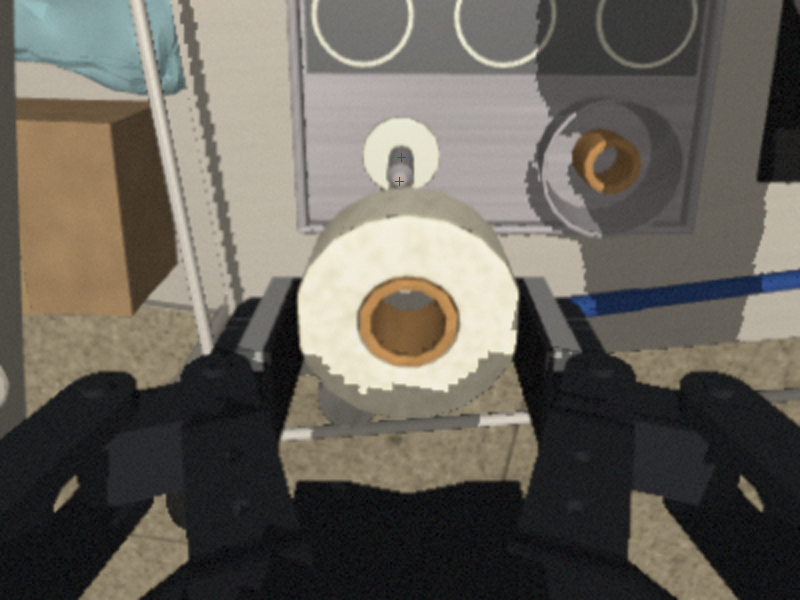

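View pics/s12.png

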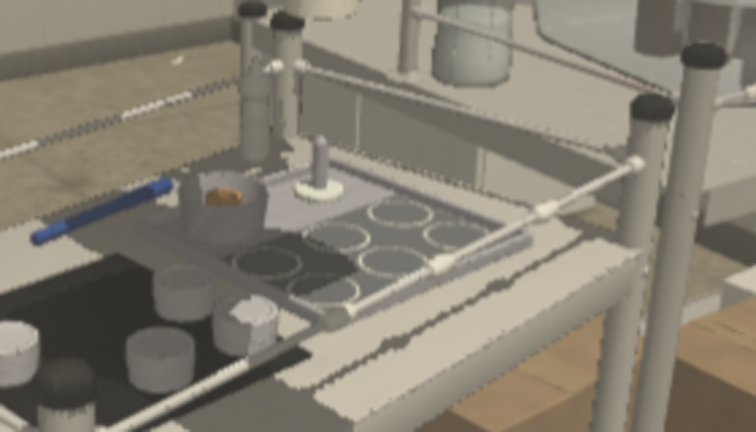

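```bash
python3 - <<'E'
from circ import *
import pickle
np.set_printoptions(precision=1,suppress=True)
p=pickle.load(open('p12.pkl','rb')); P=np.load('P12.npy')
K,d,Rc,t=cam(p); print('cam',t,'axis',Rc[:,2], 'cam-TCP',t-P)
uv=np.array([[324.25,260.75]])
for z in (150,155,160,165,170,175):
    X=ray(p,uv,z)[0]; dep=(X-t)@Rc[:,2]
    L=proj(p,[X+27.5*np.array([-.153,.988,0]),X-27.5*np.array([-.153,.988,0])])
    B=proj(p,[X+13.5*np.array([1,0,0]),X-13.5*np.array([1,0,0])])
    print(z,X,'wid',np.linalg.norm(L[0]-L[1])*2,'brown h',abs(B[0,1]-B[1,1])*2, 'rel spindle',X[:2]-[634.2,-42.4],'zrelTCP',z-P[2])
s=[634.2,-42.4]
E
```

```text
cam [562.3 -50.  299.3] axis [ 0.3  0.  -1. ] cam-TCP [-72.6  -9.8 -32.9]
150 [644.2 -36.8 150. ] wid 203.459861569974 brown h 87.99790729091376 rel spindle [10.   5.6] zrelTCP -182.13624220606283
155 [641.5 -37.2 155. ] wid 210.49763010390708 brown h 91.05070809706041 rel spindle [7.3 5.2] zrelTCP -177.13624220606283
160 [638.7 -37.7 160. ] wid 218.03916854835853 brown h 94.32304526828705 rel spindle [4.5 4.7] zrelTCP -172.13624220606283
165 [636.  -38.1 165. ] wid 226.14050820469566 brown h 97.83949654472917 rel spindle [1.8 4.3] zrelTCP -167.13624220606283
170 [633.2 -38.6 170. ] wid 234.86629840759372 brown h 101.62845279957827 rel spindle [-1.   3.8] zrelTCP -162.13624220606283
175 [630.5 -39.  175. ] wid 244.2915272035737 brown h 105.72288783922505 rel spindle [-3.7  3.4] zrelTCP -157.13624220606283
```

```bash
python3 - <<'E'
from circ import *
import pickle, tray
np.set_printoptions(precision=2,suppress=True)
p=pickle.load(open('p12.pkl','rb')); P=np.load('P12.npy')
g=cv2.cvtColor(p['pixels'],cv2.COLOR_RGB2GRAY).astype(np.float32)
bl=cv2.GaussianBlur(g,(0,0),.7); loc=cv2.GaussianBlur(g,(0,0),6); im=(bl-loc)/(loc+10)
th=np.linspace(0,2*np.pi,60,endpoint=False)
def f(v):
    P=np.vstack([np.c_[a+r*np.cos(th),b+r*np.sin(th),0*th+v[3]] for a,b in SP.values() for r in(22,22.5)])
    uv=proj(p,T((v[0],v[1],v[2]/100),P)).astype(np.float32)
    return -cv2.remap(im,uv[:,0].reshape(-1,1),uv[:,1].reshape(-1,1),cv2.INTER_LINEAR).mean()
for z0 in(-4,0,3,7):
    x0=np.array([567.5,-4,15.3,z0]); sim=np.vstack([x0]+[x0+2*e for e in np.eye(4)])
    r=minimize(f,x0,method='Nelder-Mead',options=dict(initial_simplex=sim,maxiter=2000)); print(r.x,r.fun,T((r.x[0],r.x[1],r.x[2]/100),[(60,-48,r.x[3])]))
E
```

```text
[567.54  -4.08  15.36   3.1 ] -0.41652706265449524 [[634.17 -42.33   3.1 ]]
[567.53  -4.07  15.33   3.03] -0.4164610207080841 [[634.16 -42.35   3.03]]
[567.54  -4.08  15.33   3.11] -0.41656798124313354 [[634.17 -42.35   3.11]]
[567.54  -4.07  15.36   3.09] -0.4165453612804413 [[634.18 -42.33   3.09]]
```

{"fn": "play_rows", "kwargs": {"moves": [[[-0.009,-0.013,-0.1],0,1],[[-0.009,-0.013,-0.2],0,1],[[-0.009,-0.013,-0.285],0,1],[[-0.009,-0.013,-0.285],0,1],[[-0.009,-0.013,-0.285],0,1]]}}

```text
clock: 13.22
position: [632.8, -44.2, 247.9]
ee_rot: [-0.079, 0.997, -0.0, 0.005]
contact_force: [0.1, -0.7, -0.4]
gripper_width: 51.5
```

```bash
python3 - <<'E'
from circ import *
p=shot('wrist','w13',(200,180,440,330),3.3); s=arm.read_state(); print(s['position'],s['contact_force'])
shot('scene','s13',(280,100,480,240),4)
shot('top','t13',(320,120,440,230),6)
E
```

```text
[632.86941259 -44.19300098 248.25409732] [-0.84847878 -0.54618178 -0.06985423]
```

View pics/w13.png

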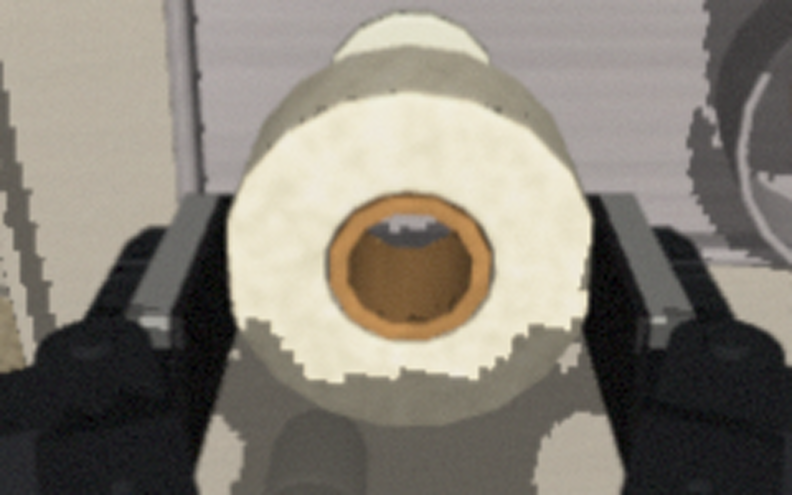

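View pics/s13.png

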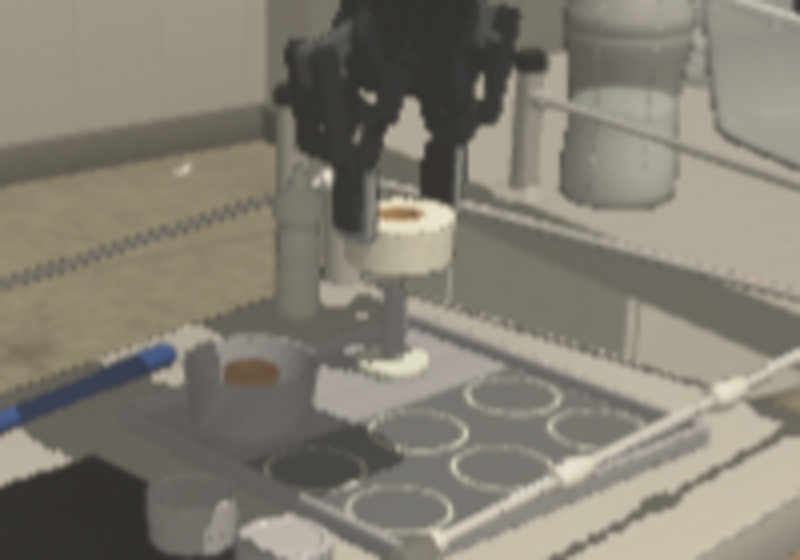

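```bash
python3 - <<'E'
from circ import *
np.set_printoptions(precision=2,suppress=True)
p=shot('scene'); s=arm.read_state(); P=s['position']
par=np.load('tray2.npy')
A=T(par,[(60,-48,z) for z in(9,50,57,81)]); print(proj(p,A))
for dx,dy in((3,0),(0,3)): print(proj(p,A[2:]+[dx,dy,0])-proj(p,A[2:]))
im=p['pixels'][130:200,350:405]; 
save(p,'s14',(350,130,410,200),8)
w=shot('wrist')
save(w,'w14',(240,170,400,260),5,proj(w,T(par,[(60,-48,9)])))
E
```

```text
[[377.26 188.4 ]
 [377.9  169.5 ]
 [378.01 166.21]
 [378.4  154.8 ]]
[[-0.88 -0.42]
 [-0.89 -0.4 ]]
[[-1.22  0.27]
 [-1.23  0.25]]
```

View pics/s14.png

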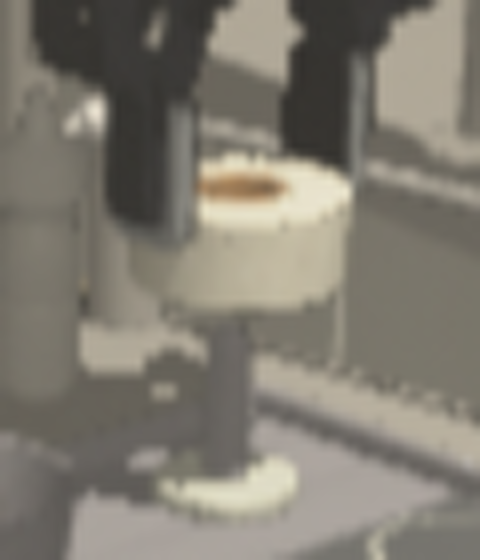

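View pics/w14.png

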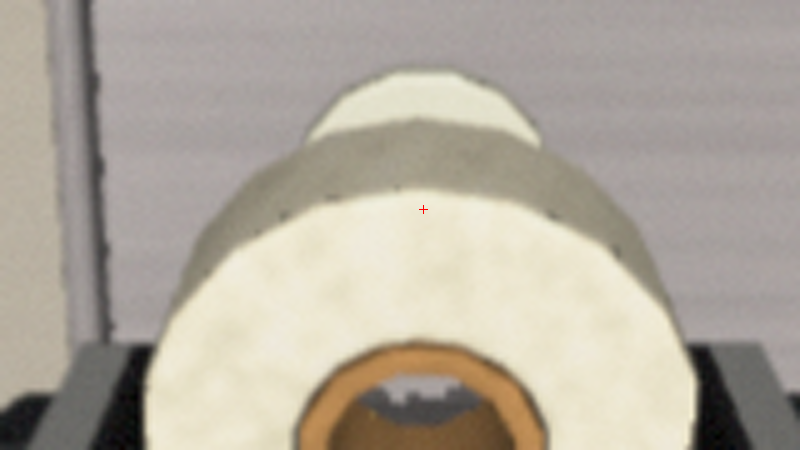

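```bash
python3 - <<'E'
from circ import *
np.set_printoptions(precision=2,suppress=True)
p=shot('wrist'); P=arm.read_state()['position']; par=np.load('tray2.npy')
pw,fv=fit_rings(p,par); print('rings',pw,fv,T(pw,[(60,-48,50)]),P)
th=np.linspace(0,2*np.pi,180)
def box(X,Y,z,r):
    uv=proj(p,np.c_[X+r*np.cos(th),Y+r*np.sin(th),0*th+z]); return np.array([*uv.min(0),*uv.max(0)])
# edge extraction: columns profile
g=cv2.cvtColor(p['pixels'],cv2.COLOR_RGB2GRAY).astype(int)
print('col 324',[(v,tuple(p['pixels'][v,324])) for v in range(194,246,1)][:0])
obs=np.array([228/3.3+200,93/3.3+180,592/3.3+200,425/3.3+180])-.5
r=least_squares(lambda v:box(*v)-obs,[634,-40,80,27]); print('outer free',r.x,r.fun)
r=least_squares(lambda v:box(*v,27.5)-obs,[634,-40,80]); print('outer 27.5',r.x,r.fun)
obs=np.array([327/3.3+200,192/3.3+180,495/3.3+200,341/3.3+180])-.5
for rr in(12.5,13,13.5):
  r=least_squares(lambda v:box(*v,rr)-obs,[634,-40,80]); print('brown',rr,r.x,r.fun)
obs=np.array([349/3.3+200,212/3.3+180,474/3.3+200,325/3.3+180])-.5
for rr in (9,9.5):
  r=least_squares(lambda v:box(*v,rr)-obs,[634,-40,80]); print('hole',rr,r.x,r.fun)
draw(p,'w15',[(632.9,-42,81,27.5),(632.9,-42,57,27.5)],(200,180,440,330),3.3)
E
```

```text
rings [567.63  -4.09   0.15] -0.802239179611206 [[634.27 -42.35  50.  ]] [632.36 -44.41 247.58]
col 324 []
outer free [703.99 -31.61 -46.22  52.68] [-0.57  0.6   0.57 -0.68]
outer 27.5 [635.12 -42.47  78.56] [-0.57  0.6   0.57 -0.68]
brown 12.5 [634.84 -42.36  79.1 ] [ 0.04 -0.04 -0.04  0.04]
brown 13 [637.84 -41.88  73.67] [ 0.04 -0.04 -0.04  0.04]
brown 13.5 [640.84 -41.4   68.24] [ 0.04 -0.04 -0.04  0.04]
hole 9 [631.92 -42.75  84.68] [-0.14  0.15  0.14 -0.16]
hole 9.5 [635.93 -42.11  77.45] [-0.14  0.15  0.14 -0.16]
```

View pics/w15.png

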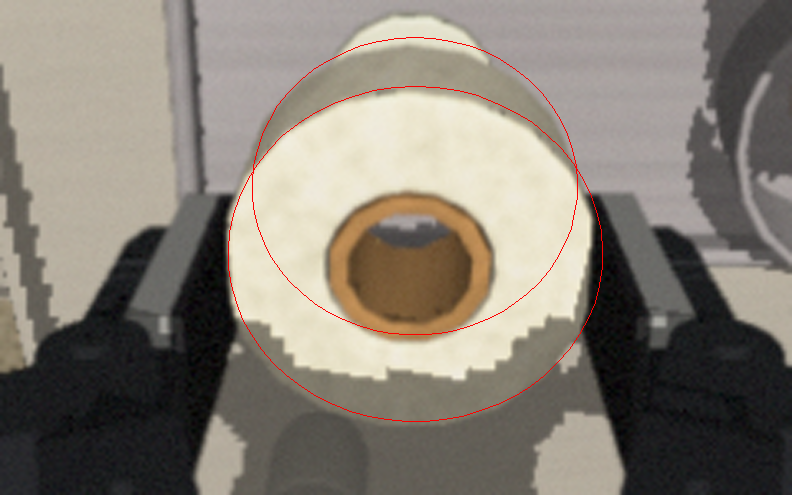

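{"fn": "play_rows", "kwargs": {"moves": [[[0.003,0,-0.02],0,1],[[0.003,0,-0.04],0,1],[[0.003,0,-0.06],0,1],[[0.003,0,-0.06],0,1]]}}

```text
clock: 14.02
position: [633.0, -44.5, 228.6]
ee_rot: [-0.079, 0.997, -0.0, 0.004]
contact_force: [0.0, -0.1, -0.3]
gripper_width: 51.7
```

{"fn": "play_rows", "kwargs": {"moves": [[[0,0,-0.03],0,1],[[0,0,-0.05],0,1],[[0,0,-0.075],0,1],[[0,0,-0.085],0,1],[[0,0,-0.085],0,1]]}}

```text
clock: 14.65
position: [633.0, -44.5, 202.7]
ee_rot: [-0.079, 0.997, -0.0, 0.004]
contact_force: [0.0, -0.6, -0.4]
gripper_width: 51.4
```

```bash
python3 - <<'E'
from circ import *
p=shot('wrist','w16',(200,180,440,330),3.3); s=arm.read_state(); print(s['position'],s['contact_force'])
shot('scene','s16',(280,100,480,240),4)
E
```

```text
[633.0777558  -44.45431076 203.0406484 ] [ 0.29305485  0.45241531 -1.16344872]
```

View pics/w16.png

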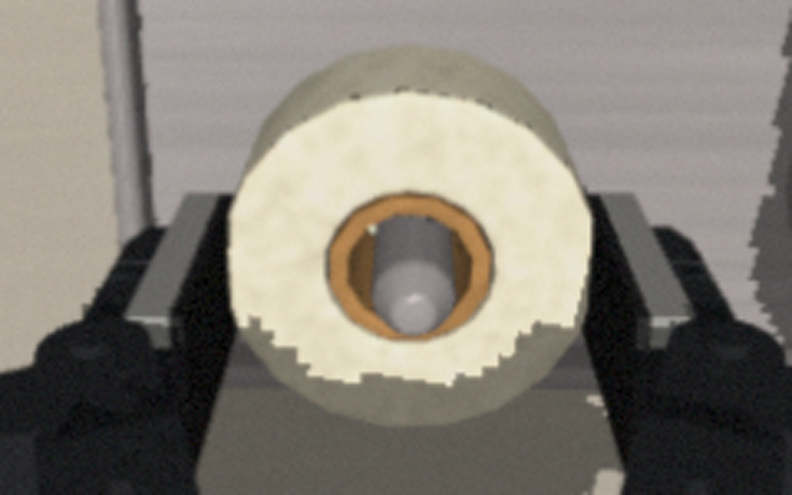

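View pics/s16.png

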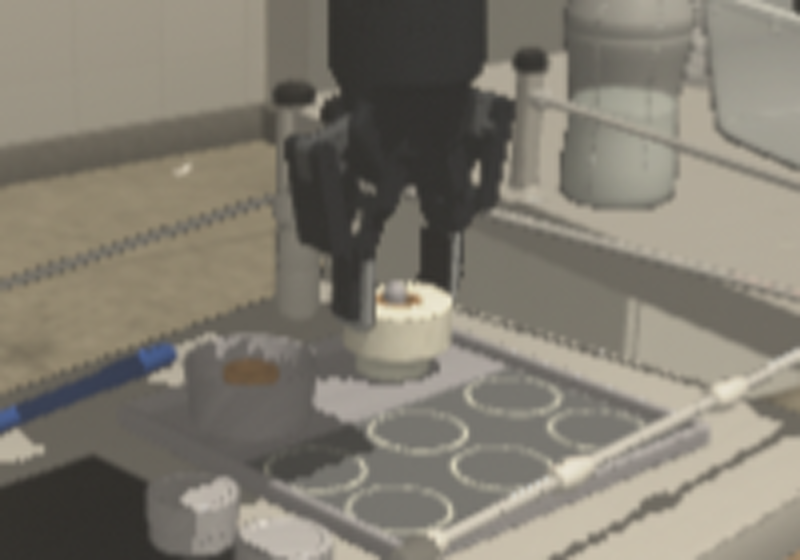

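{"fn": "play_rows", "kwargs": {"moves": [[[0,0,-0.01],0,1],[[0,0,-0.018],0,1],[[0,0,-0.018],0,1]]}}

```text
clock: 15.12
position: [633.0, -44.5, 197.6]
ee_rot: [-0.079, 0.997, -0.0, 0.004]
contact_force: [-0.7, -0.1, -1.4]
gripper_width: 51.5
```

{"fn": "play_rows", "kwargs": {"moves": [[[0,0,-0.007],0,1],[[0,0,-0.014],0,1],[[0,0,-0.014],0,1]]}}

```text
clock: 15.5
position: [633.0, -44.4, 194.7]
ee_rot: [-0.079, 0.997, -0.0, 0.004]
contact_force: [-2.9, 0.5, 6.7]
gripper_width: 51.6
```

{"fn": "play_rows", "kwargs": {"moves": [[[0,0,0],0,-0.5],[[0,0,0],0,-0.5],[[0,0,0.005],0,-0.5],[[0,0,0.1],0,-0.5],[[0,0,0.25],0,-0.5],[[0,0,0.45],0,-0.5],[[-0.1,0.2,0.6],0,-0.5],[[-0.25,0.4,0.65],0,-0.5],[[-0.33,0.6,0.65],0,-0.5],[[-0.33,0.75,0.65],0,-0.5],[[-0.33,0.75,0.65],0,-0.5],[[-0.33,0.75,0.65],0,-0.5]]}}

```text
clock: 17.0
position: [533.8, 181.2, 389.6]
ee_rot: [-0.08, 0.997, -0.0, 0.004]
contact_force: [-0.8, 0.4, -0.7]
gripper_width: 63.8
```

{"fn": "play_rows", "kwargs": {"moves": [[[0,0,0],0,-0.5],[[0,0,0],0,-0.5]]}}

```text
clock: 17.25
position: [534.2, 180.0, 389.3]
ee_rot: [-0.079, 0.997, -0.001, 0.004]
contact_force: [1.0, -0.1, 0.1]
gripper_width: 63.9
```

```bash
python3 - <<'E'
from circ import *
np.set_printoptions(precision=1,suppress=True)
p=shot('wrist','w17',None,1.25); s=arm.read_state(); print(s['position'],s['gripper_width'])
for d in arm.look_for('tin_1',p): print(np.array(d['centre']),round(d['conf'],2))
shot('scene','s17',(260,120,460,260),4)
draw(p,'w18',[(466,136,26,20),(525,143,26,20),(457,198,26,20),(510,268,26,20)],(200,20,420,220),3.6)
E
```

```text
[534.2 180.1 389.4] 63.9968375184304
[458.4 198.4  22.5] 0.93
[508.2 268.9  23.8] 0.9
[525.9 138.8  28.4] 0.88
[467.  135.   26.2] 0.66
```

View pics/w17.png

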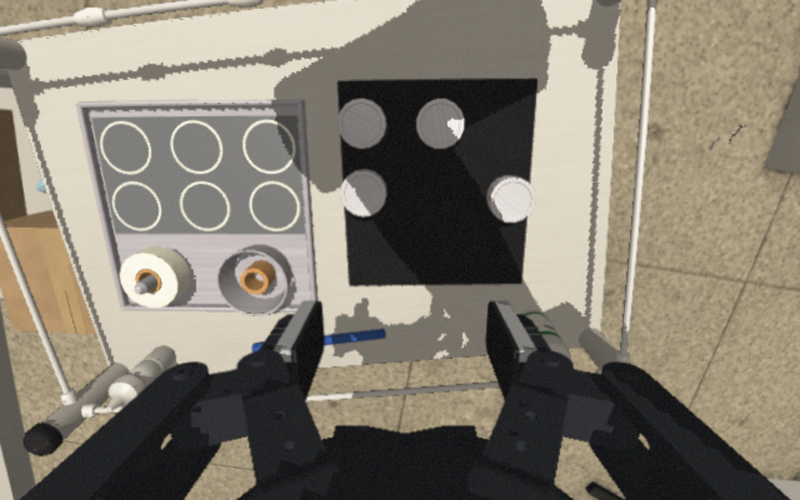

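View pics/w18.png

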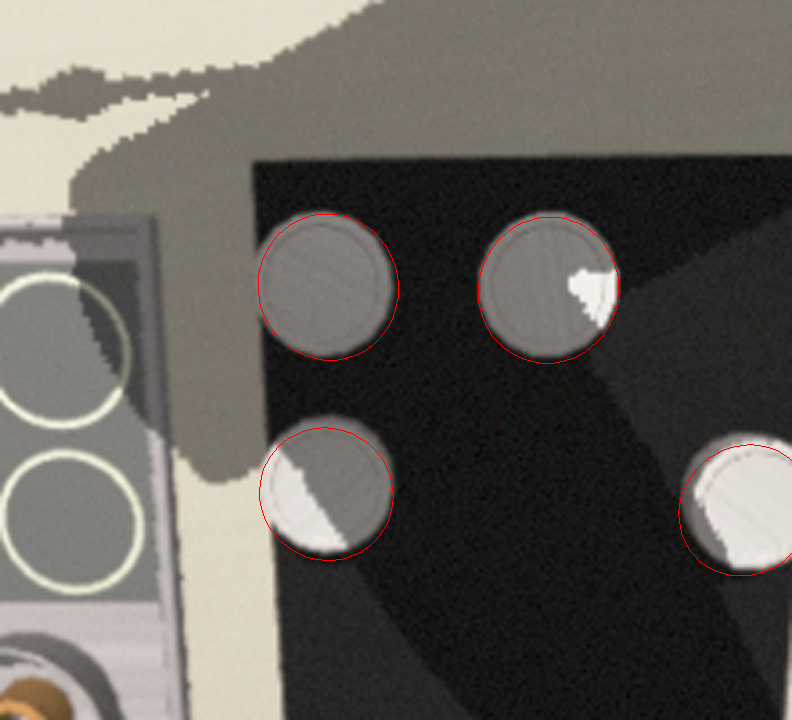

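View pics/s17.png

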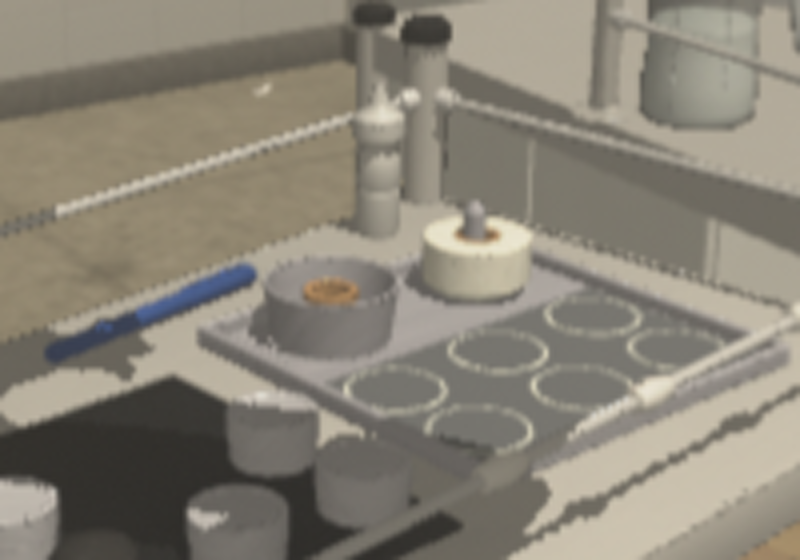

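{"fn": "play_rows", "kwargs": {"moves": [[[-0.045,0.15,0],0,-0.5],[[-0.088,0.29,0],0,-0.5],[[-0.088,0.29,-0.15],0,-0.5],[[-0.088,0.29,-0.35],0,-0.5],[[-0.088,0.29,-0.53],0,-0.5],[[-0.088,0.29,-0.53],0,-0.5],[[-0.088,0.29,-0.53],0,-0.5]]}}

```text
clock: 18.27
position: [508.8, 267.9, 232.5]
ee_rot: [-0.079, 0.997, 0.0, 0.005]
contact_force: [0.4, -0.3, 0.5]
gripper_width: 64.5
```

```bash
python3 - <<'E'
from circ import *
p=shot('wrist'); s=arm.read_state(); print(s['position'])
draw(p,'w19',[(508.3,269,26,20)],(120,100,520,400),2)
E
```

```text
[508.82131236 268.02679551 233.18250959]
```

View pics/w19.png

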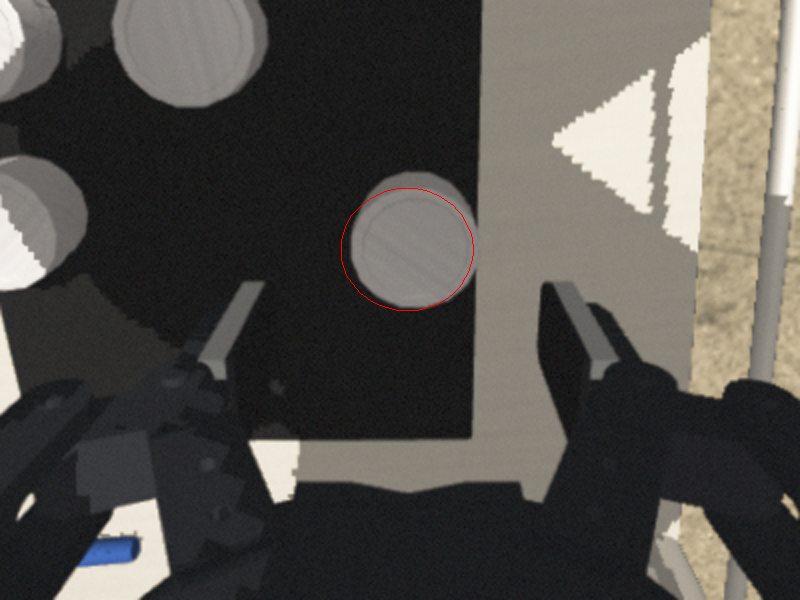

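{"fn": "play_rows", "kwargs": {"moves": [[[0,0.004,-0.08],0,-0.5],[[0,0.004,-0.15],0,-0.5],[[0,0.004,-0.153],0,-0.4],[[0,0.004,-0.153],0,0],[[0,0.004,-0.153],0,1],[[0,0.004,-0.153],0,1],[[0,0.004,-0.153],0,1],[[0,0.004,-0.153],0,1],[[0,0.004,-0.153],0,1]]}}

```text
clock: 19.45
position: [509.5, 269.8, 189.9]
ee_rot: [-0.079, 0.997, 0.002, 0.008]
contact_force: [-0.4, -0.5, 5.7]
gripper_width: 36.1
```

{"fn": "play_rows", "kwargs": {"moves": [[[0,0,0.05],0,1],[[0,0,0.2],0,1],[[0,0,0.35],0,1],[[0.02,-0.2,0.35],0,1],[[0.05,-0.4,0.35],0,1],[[0.1,-0.6,0.35],0,1],[[0.15,-0.8,0.35],0,1],[[0.2,-1,0.35],0,1],[[0.2,-1,0.35],0,1],[[0.2,-1,0.35],0,1]]}}

```text
clock: 20.7
position: [569.4, -30.6, 295.9]
ee_rot: [-0.079, 0.997, 0.002, 0.009]
contact_force: [0.5, 0.6, 0.1]
gripper_width: 36.5
```

```bash
python3 - <<'E'
from circ import *
np.set_printoptions(precision=1,suppress=True)
par=np.array([568.3,-5.9,.1535]); np.save('tray3.npy',par)
p=shot('wrist'); s=arm.read_state(); P=s['position']; print(P,s['gripper_width'])
M=R.from_quat(s['ee_rot']).as_matrix(); tip=P+M[:,2]*170
for i in range(1,7): print(i,T(par,[(*SP[i],3)])[0,:2]-tip[:2])
save(p,'w20',(120,100,520,400),2)
pw,_=fit_rings(p,np.load('tray2.npy')); print(pw)
E
```

```text
[569.3 -29.8 295.8] 36.0329646576687
1 [-19.8  87.3]
2 [-9.7 22. ]
3 [  0.3 -43.2]
4 [-73.2  79. ]
5 [-63.1  13.8]
6 [-53.  -51.5]
[567.5  -4.1   0.2]
```

View pics/w20.png

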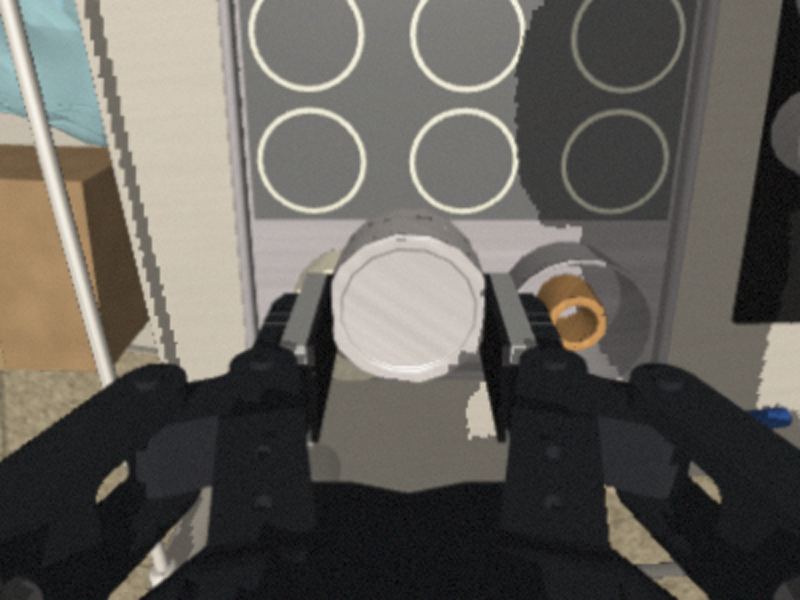

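{"fn": "play_rows", "kwargs": {"moves": [[[0,-0.144,0],0,1],[[0,-0.144,0],0,1],[[0,-0.144,-0.15],0,1],[[0,-0.144,-0.31],0,1],[[0,-0.144,-0.31],0,1],[[0,-0.144,-0.31],0,1]]}}

```text
clock: 21.5
position: [570.4, -71.9, 204.4]
ee_rot: [-0.081, 0.997, 0.002, 0.01]
contact_force: [-1.0, 0.8, 0.0]
gripper_width: 36.2
```

```bash
python3 - <<'E'
from circ import *
np.set_printoptions(precision=1,suppress=True)
p=shot('wrist'); s=arm.read_state(); P=s['position']; print(P,s['ee_rot'])
pw=np.load('tray2.npy')-[.9,.2,0]
save(p,'w21',(120,100,520,400),2,proj(p,T(pw,[(*SP[3],3)])))
shot('scene','s21',(330,130,480,240),5)
E
```

```text
[570.5 -72.1 205. ] [-0.1  1.   0.   0. ]
```

View pics/w21.png

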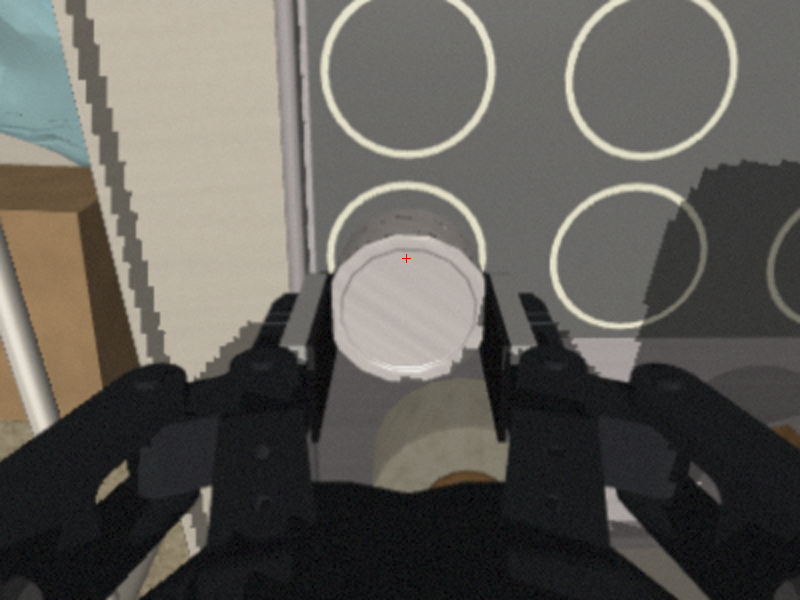

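View pics/s21.png

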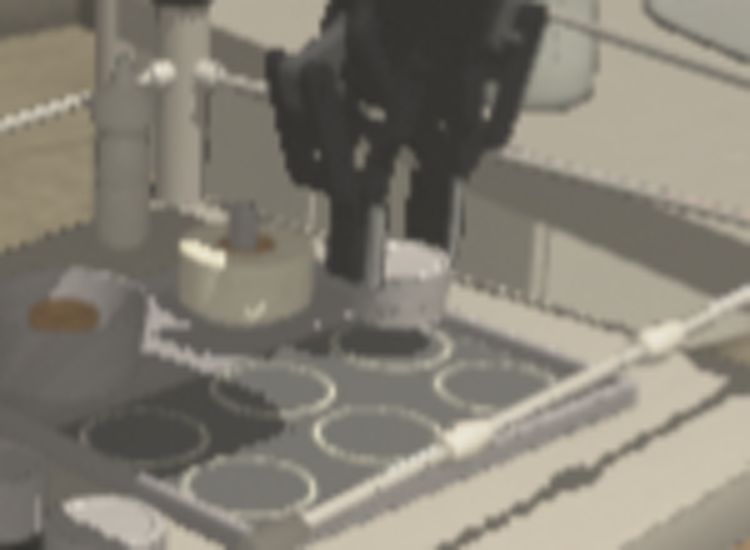

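{"fn": "play_rows", "kwargs": {"moves": [[[0,0,-0.03],0,1],[[0,0,-0.048],0,1],[[0,0,-0.053],0,1],[[0,0,-0.053],0,1]]}}

```text
clock: 22.1
position: [570.4, -72.4, 189.2]
ee_rot: [-0.08, 0.997, 0.002, 0.011]
contact_force: [0.1, -0.0, 0.0]
gripper_width: 35.9
```

{"fn": "play_rows", "kwargs": {"moves": [[[0,0,-0.005],0,1],[[0,0,-0.007],0,1],[[0,0,-0.007],0,1]]}}

```text
clock: 22.48
position: [570.5, -72.3, 188.8]
ee_rot: [-0.081, 0.997, 0.002, 0.011]
contact_force: [-3.7, 1.8, 9.1]
gripper_width: 35.8
```

Contact with the floor. Now I'll release, rise and look.

{"fn": "play_rows", "kwargs": {"moves": [[[0,0,0],0,0],[[0,0,0],0,-0.15],[[0,0,0],0,-0.15],[[0,0,0.05],0,-0.15],[[0,0,0.15],0,-0.15],[[0,0,0.35],0,-0.15],[[-0.1,0.25,0.5],0,-0.5],[[-0.15,0.4,0.67],0,-0.5],[[-0.15,0.5,0.67],0,-0.5],[[-0.15,0.5,0.67],0,-0.5],[[-0.15,0.5,0.67],0,-0.5]]}}

```text
clock: 23.85
position: [525.1, 77.7, 390.2]
ee_rot: [-0.081, 0.997, 0.002, 0.011]
contact_force: [-0.3, 0.6, -0.3]
gripper_width: 64.1
```

```bash
python3 - <<'E'
from circ import *
np.set_printoptions(precision=1,suppress=True)
p=shot('wrist'); s=arm.read_state(); P=s['position']; print(P,s['ee_rot'])
pw,_=fit_rings(p,np.load('tray2.npy')); print(pw)
r3=T(pw,[(*SP[3],3)])[0]; print('ring3',r3)
c,v=circ(p,r3[0],r3[1],25,20,8); print('tin lid',c,v,'err',c-r3[:2])
draw(p,'w22',[(*c,25,20),(*r3,23.5)],(60,60,220,200),5)
save(p,'w22b',None,1.25)
q=shot('top','t22',(320,140,440,250),6)
E
```

```text
[525.2  77.1 389.5] [-0.1  1.   0.   0. ]
[567.4  -3.9   0.2]
ring3 [571.5 -70.1   3. ]
tin lid [569.4 -69.5] 0.4738163352012634 err [-2.1  0.5]
```

View pics/w22b.png

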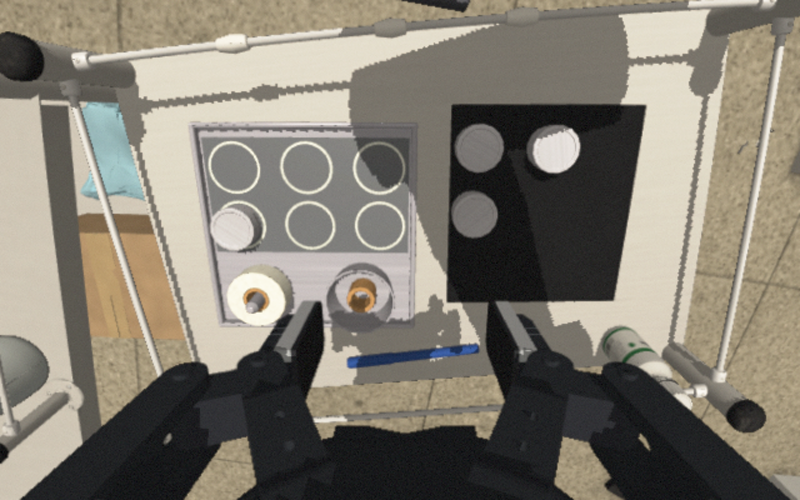

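View pics/t22.png

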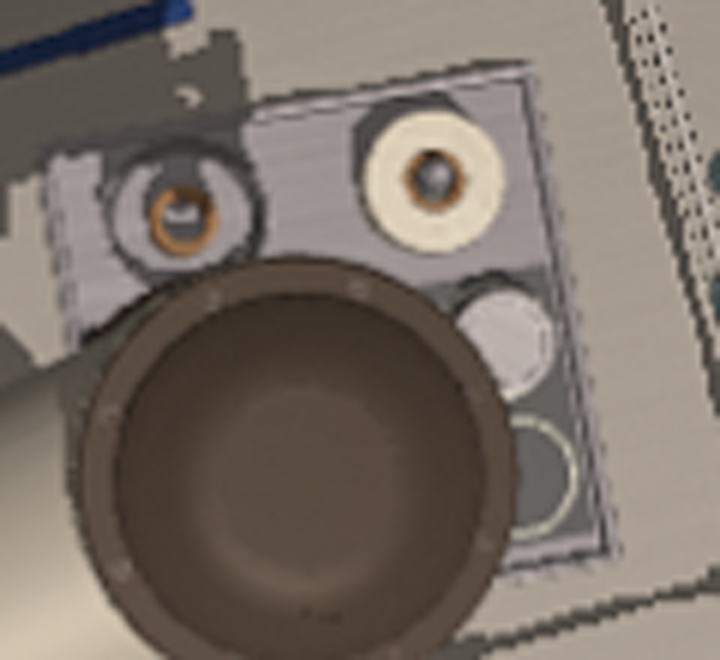

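View pics/w22.png

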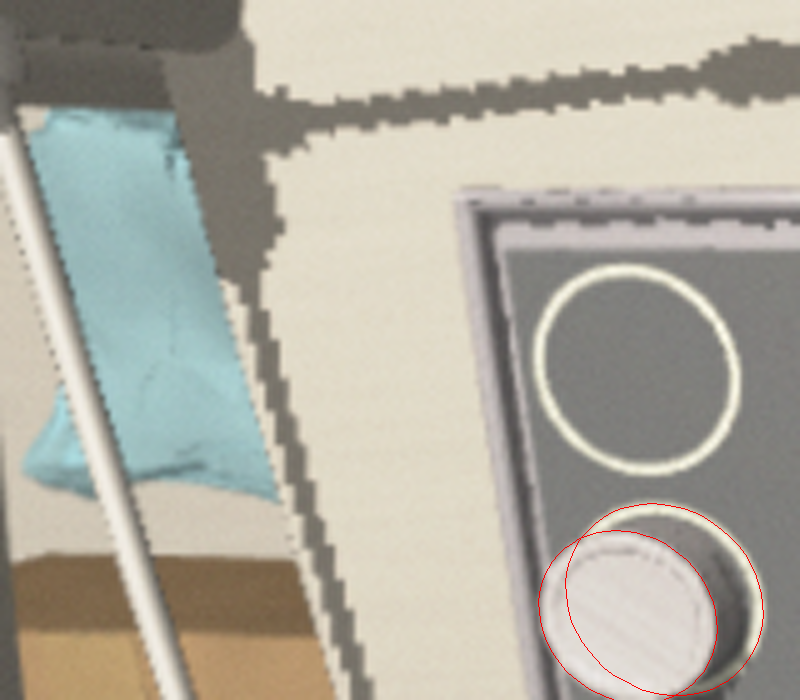

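```bash
python3 - <<'E'
from circ import *
p=shot('top'); par=np.load('tray.npy')
r=T(par,[(*SP[3],3)])[0]
draw(p,'t23',[(*r,23.5),(r[0],r[1],25,20),(r[0],r[1],3,19)],(375,170,435,240),10)
E
```

```text
(no output)
```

View pics/t23.png

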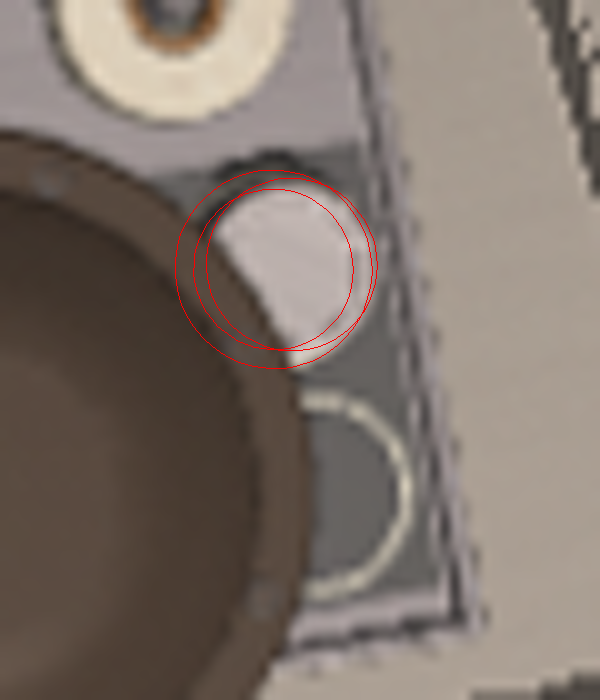

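{"fn": "play_rows", "kwargs": {"moves": [[[-0.014,0.1,0],0,-0.5],[[-0.014,0.212,0],0,-0.5],[[-0.014,0.212,-0.15],0,-0.5],[[-0.014,0.212,-0.35],0,-0.5],[[-0.014,0.212,-0.52],0,-0.5],[[-0.014,0.212,-0.52],0,-0.5],[[-0.014,0.212,-0.52],0,-0.5]]}}

```text
clock: 24.88
position: [522.4, 140.1, 234.5]
ee_rot: [-0.08, 0.997, 0.002, 0.011]
contact_force: [0.4, 0.1, 0.1]
gripper_width: 63.8
```

```bash
python3 - <<'E'
from circ import *
p=shot('wrist'); s=arm.read_state(); print(s['position'],s['ee_rot'])
M=R.from_quat(s['ee_rot']).as_matrix();print('tip off',M[:,2]*170)
draw(p,'w24',[(523,143.3,26,20)],(120,100,520,400),2)
E
```

```text
[522.47658214 140.30949044 235.21083468] [-0.07961068  0.99675134  0.00222757  0.01199751]
tip off [   4.00560755    1.07965898 -169.94937318]
```

View pics/w24.png

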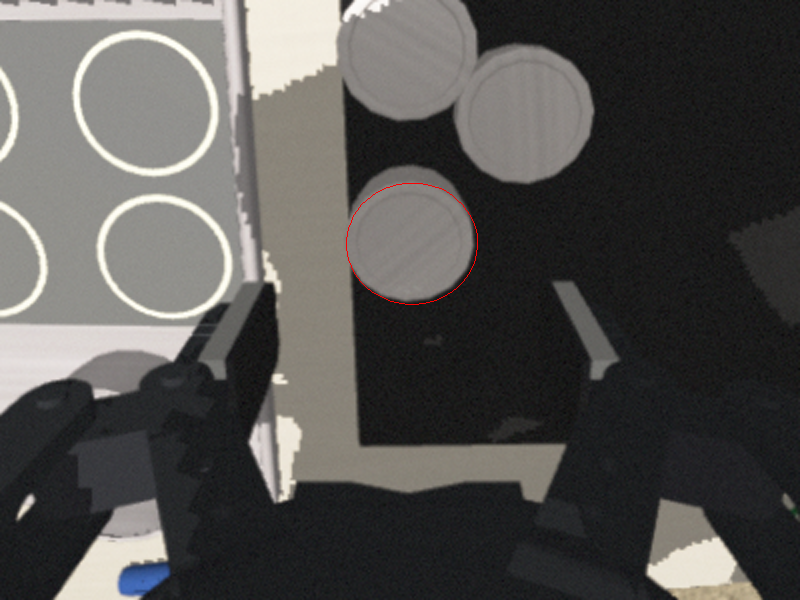

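{"fn": "play_rows", "kwargs": {"moves": [[[-0.006,0.002,-0.1],0,-0.4],[[-0.006,0.002,-0.16],0,-0.3],[[-0.006,0.002,-0.16],0,-0.1],[[-0.006,0.002,-0.16],0,1],[[-0.006,0.002,-0.16],0,1],[[-0.006,0.002,-0.16],0,1],[[-0.006,0.002,-0.16],0,1],[[-0.006,0.002,-0.16],0,1],[[-0.006,0.002,-0.05],0,1],[[-0.006,0.002,0.15],0,1],[[-0.006,0.002,0.2],0,1],[[-0.006,0.002,0.2],0,1]]}}

```text
clock: 26.42
position: [520.7, 140.9, 296.9]
ee_rot: [-0.079, 0.997, 0.003, 0.014]
contact_force: [0.8, -0.6, -1.9]
gripper_width: 36.2
```

```bash
python3 - <<'E'
from circ import *
np.set_printoptions(precision=3,suppress=True)
par=np.array([567.4,-3.95,.1533]); np.save('trayw.npy',par)
p=shot('wrist'); s=arm.read_state(); P=s['position']; print(P,s['gripper_width'],s['ee_rot'],s['contact_force'])
for i in SP: print(i,T(par,[(*SP[i],3)])[0,:2])
save(p,'w25',(120,100,520,400),2)
E
```

```text
[520.226 140.668 295.225] 35.97472588668221 [-0.079  0.997  0.003  0.012] [ 0.311 -0.524 -1.241]
1 [551.392  60.36 ]
2 [561.47   -4.866]
3 [571.549 -70.092]
4 [498.025  52.114]
5 [508.104 -13.112]
6 [518.182 -78.338]
```

View pics/w25.png

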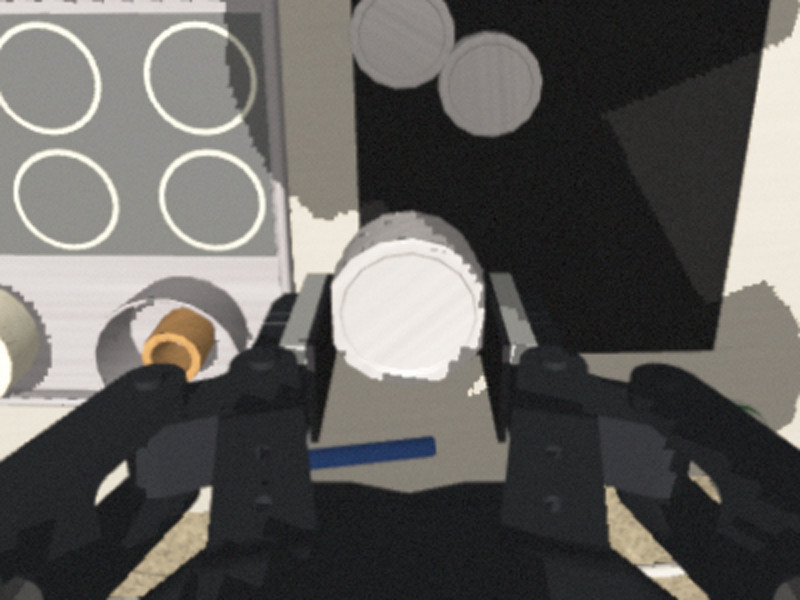

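{"fn": "play_rows", "kwargs": {"moves": [[[0.05,-0.2,0],0,1],[[0.1,-0.4,0],0,1],[[0.139,-0.494,0],0,1],[[0.139,-0.494,0],0,1],[[0.139,-0.494,-0.15],0,1],[[0.139,-0.494,-0.3],0,1],[[0.139,-0.494,-0.31],0,1],[[0.139,-0.494,-0.31],0,1]]}}

```text
clock: 27.48
position: [562.3, -6.8, 202.6]
ee_rot: [-0.08, 0.997, 0.002, 0.012]
contact_force: [-0.1, -0.3, -0.4]
gripper_width: 36.1
```

```bash
python3 - <<'E'
from circ import *
np.set_printoptions(precision=3,suppress=True)
par=np.load('trayw.npy')
p=shot('wrist'); s=arm.read_state(); P=s['position']; print(P,s['ee_rot'],s['contact_force'])
r=T(par,[(*SP[2],3)])[0]
draw(p,'w26',[(*r,23.5),(r[0],r[1],25,20),(r[0],r[1],3,19)],(120,100,520,400),2)
E
```

```text
[562.62   -6.837 203.498] [-0.08   0.997  0.003  0.013] [ 0.117  1.03  -0.203]
```

View pics/w26.png

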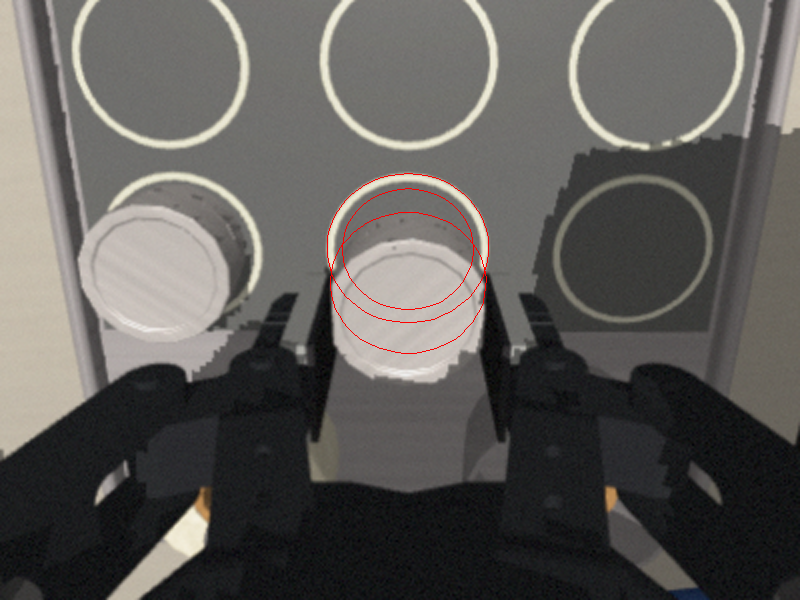

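{"fn": "play_rows", "kwargs": {"moves": [[[0,0,-0.03],0,1],[[0,0,-0.045],0,1],[[0,0,-0.05],0,1],[[0,0,-0.053],0,1],[[0,0,-0.053],0,1]]}}

```text
clock: 28.15
position: [562.5, -6.9, 188.6]
ee_rot: [-0.08, 0.997, 0.003, 0.013]
contact_force: [-1.9, 0.9, 5.4]
gripper_width: 36.0
```

```bash
python3 - <<'E'
from circ import *
np.set_printoptions(precision=3,suppress=True)
par=np.load('trayw.npy')
p=shot('wrist'); s=arm.read_state(); P=s['position']; print(P,s['ee_rot'],s['contact_force'])
r=T(par,[(*SP[2],3)])[0]
draw(p,'w27',[(*r,23.5),(r[0],r[1],25,20),(r[0],r[1],3,19)],(120,100,520,400),2)
E
```

```text
[562.496  -6.872 188.604] [-0.08   0.997  0.003  0.013] [-2.93   1.799  5.273]
```

View pics/w27.png

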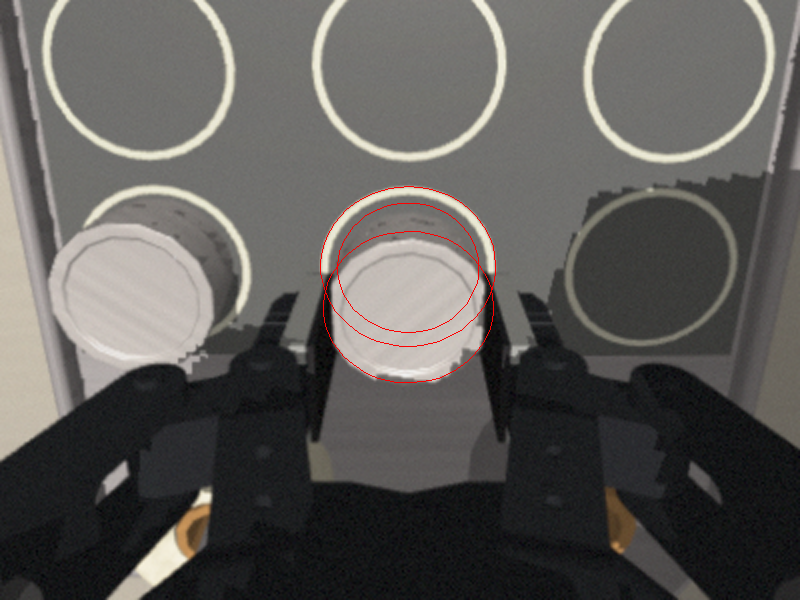

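{"fn": "play_rows", "kwargs": {"moves": [[[0,0,0],0,0],[[0,0,0],0,-0.15],[[0,0,0],0,-0.15],[[0,0,0.05],0,-0.15],[[0,0,0.15],0,-0.15],[[0,0,0.35],0,-0.15],[[-0.1,0.15,0.5],0,-0.3],[[-0.25,0.3,0.67],0,-0.3],[[-0.35,0.5,0.67],0,-0.3],[[-0.35,0.5,0.67],0,-0.3],[[-0.35,0.5,0.67],0,-0.3],[[-0.35,0.5,0.67],0,-0.3]]}}

```text
clock: 29.7
position: [457.5, 142.8, 389.9]
ee_rot: [-0.08, 0.997, 0.003, 0.013]
contact_force: [0.0, 0.5, -0.7]
gripper_width: 55.8
```

```bash
python3 - <<'E'
from circ import *
np.set_printoptions(precision=1,suppress=True)
p=shot('wrist'); s=arm.read_state(); P=s['position']; print(P,s['ee_rot'])
save(p,'w28b',None,1.25)
par,_=fit_rings(p,np.load('trayw.npy')); print(par)
C=[]
for i in (2,3):
    r=T(par,[(*SP[i],3)])[0]; C+=[(r[0],r[1],25,20),(*r,23.5)]
draw(p,'w28',C,(60,60,220,200),5)
for d in arm.look_for('tin_1',p): print(np.array(d['centre']),round(d['conf'],2))
E
```

```text
[457.7 142.5 389.6] [-0.1  1.   0.   0. ]
[567.2  -3.8   0.2]
[565.1  -6.9  27.5] 0.84
[479.9 166.2  24.4] 0.81
[464.5 132.7  27.1] 0.6
```

View pics/w28.png

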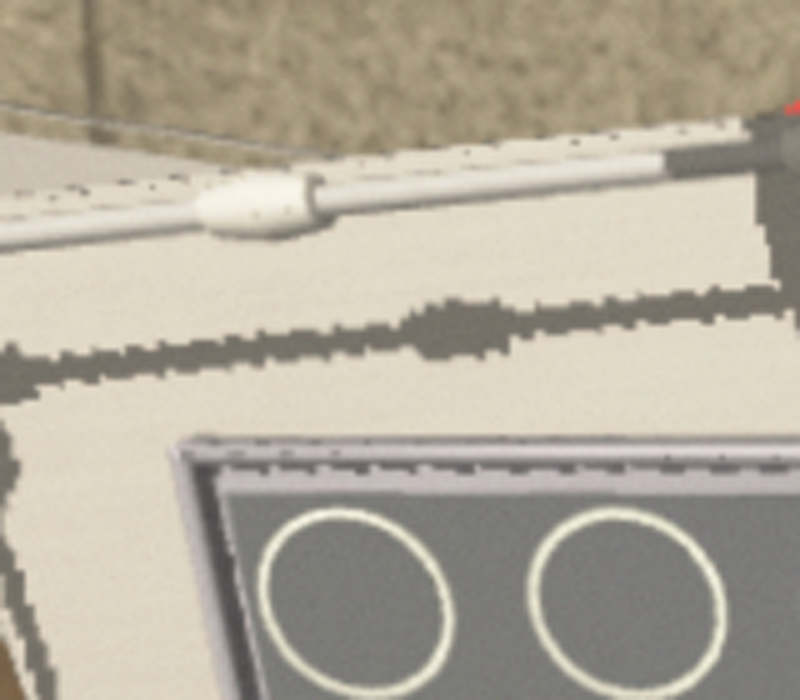

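View pics/w28b.png

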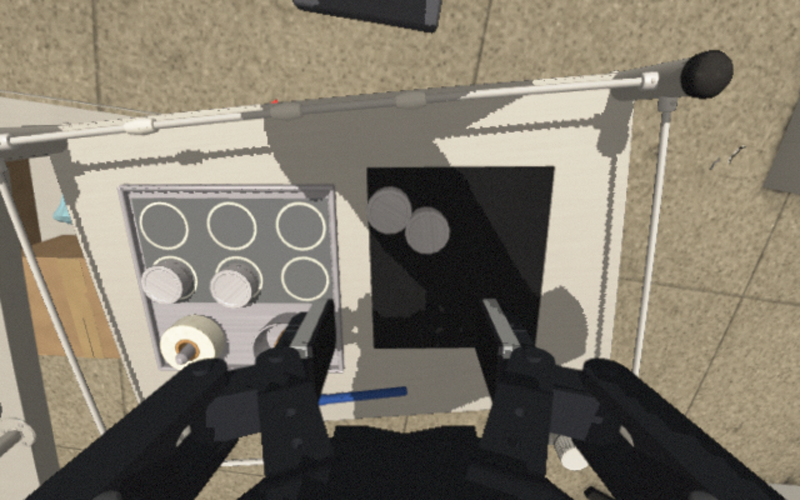

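{"fn": "play_rows", "kwargs": {"moves": [[[0.067,0.075,0],0.3,-0.3],[[0.067,0.075,-0.1],0.6,-0.3],[[0.067,0.075,-0.2],0.93,-0.3],[[0.067,0.075,-0.2],0.93,-0.3],[[0.067,0.075,-0.2],0.93,-0.3]]}}

```text
clock: 30.42
position: [478.7, 164.7, 330.3]
ee_rot: [-0.316, 0.949, 0.005, 0.013]
contact_force: [0.0, 1.0, 0.2]
gripper_width: 55.3
```

{"fn": "play_rows", "kwargs": {"moves": [[[0,0,0],0.3,-0.3],[[0,0,-0.1],0.6,-0.3],[[0,0,-0.2],0.93,-0.3],[[0,0,-0.2],0.93,-0.3],[[0,0,-0.2],0.93,-0.3],[[0,0,-0.2],0.93,-0.3]]}}

```text
clock: 31.18
position: [479.2, 165.0, 272.0]
ee_rot: [-0.535, 0.845, 0.008, 0.013]
contact_force: [0.5, 0.4, -0.4]
gripper_width: 55.3
```

```bash
python3 - <<'E'
from circ import *
np.set_printoptions(precision=2,suppress=True)
p=shot('wrist'); s=arm.read_state(); P=s['position']; print(P,s['ee_rot'],s['joints'])
M=R.from_quat(s['ee_rot']).as_matrix();print(M)
draw(p,'w29',[(480,167,26,20),(464.7,134,26,20)],(0,0,640,400),1.25)
E
```

```text
[479.07 164.92 271.73] [-0.53  0.84  0.01  0.01] [ 0.65  0.33 -0.46 -0.02 -0.76 -1.08]
[[-0.43 -0.9   0.01]
 [-0.9   0.43  0.03]
 [-0.03  0.   -1.  ]]
```

View pics/w29.png

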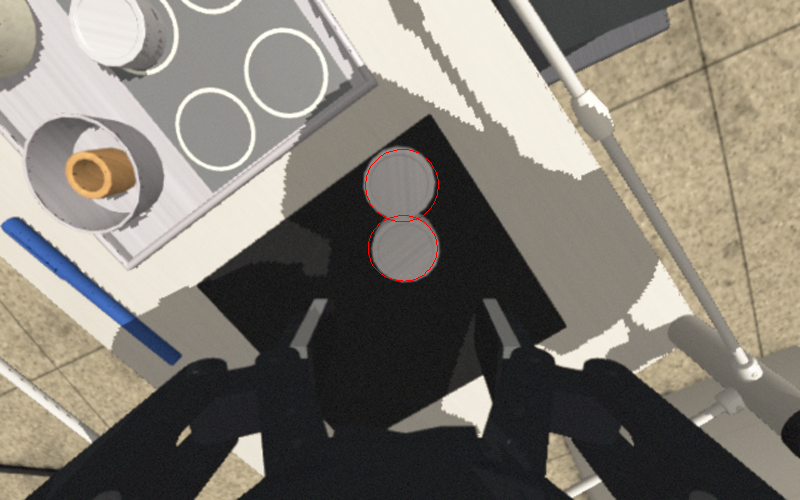

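{"fn": "play_rows", "kwargs": {"moves": [[[-0.003,-0.006,-0.15],0,-0.3],[[-0.003,-0.006,-0.27],0,-0.3],[[-0.003,-0.006,-0.282],0,-0.3],[[-0.003,-0.006,-0.282],0,-0.1],[[-0.003,-0.006,-0.282],0,1],[[-0.003,-0.006,-0.282],0,1],[[-0.003,-0.006,-0.282],0,1],[[-0.003,-0.006,-0.282],0,1],[[-0.003,-0.006,-0.282],0,1],[[-0.003,-0.006,-0.2],0,1],[[-0.003,-0.006,0],0,1],[[-0.003,-0.006,0.1],0,1]]}}

```text
clock: 32.72
position: [478.6, 163.3, 305.6]
ee_rot: [-0.535, 0.845, 0.008, 0.016]
contact_force: [0.6, 0.1, -0.6]
gripper_width: 35.9
```

```bash
python3 - <<'E'
from circ import *
np.set_printoptions(precision=3,suppress=True)
p=shot('wrist'); s=arm.read_state(); P=s['position']; print(P,s['ee_rot'],s['gripper_width'],s['contact_force'])
save(p,'w30',(120,100,520,400),2)
E
```

```text
[479.34  163.7   308.842] [-0.535  0.844  0.008  0.019] 35.879127164280966 [0.76  0.855 1.775]
```

View pics/w30.png

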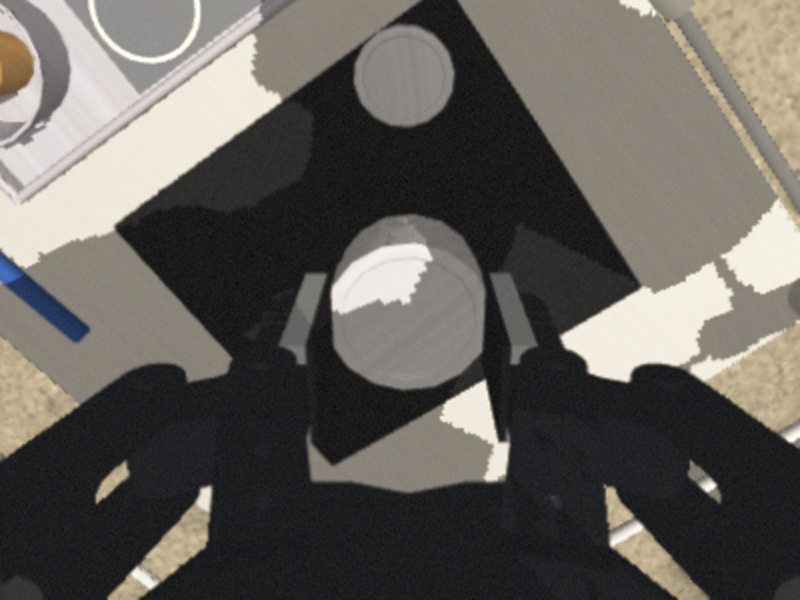

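{"fn": "play_rows", "kwargs": {"moves": [[[0.1,-0.1,0],-0.3,1],[[0.2,-0.3,0],-0.6,1],[[0.24,-0.35,0],-0.93,1],[[0.24,-0.35,0],-0.93,1],[[0.24,-0.35,0],-0.93,1]]}}

```text
clock: 33.4
position: [550.9, 59.0, 309.0]
ee_rot: [-0.317, 0.948, 0.003, 0.02]
contact_force: [-0.0, 0.0, -0.3]
gripper_width: 36.4
```

{"fn": "play_rows", "kwargs": {"moves": [[[0,0,0],-0.3,1],[[0,0,-0.1],-0.6,1],[[0,0,-0.2],-0.93,1],[[0,0,-0.28],-0.93,1],[[0,0,-0.28],-0.93,1],[[0,0,-0.28],-0.93,1]]}}

```text
clock: 34.15
position: [551.2, 59.8, 226.1]
ee_rot: [-0.08, 0.997, -0.001, 0.021]
contact_force: [0.6, -0.1, -0.2]
gripper_width: 36.0
```

```bash
python3 - <<'E'
from circ import *
np.set_printoptions(precision=3,suppress=True)
par=np.load('trayw.npy')
p=shot('wrist'); s=arm.read_state(); P=s['position']; print(P,s['ee_rot'],s['contact_force'])
pf,_=fit_rings(p,par);print(pf)
r=T(par,[(*SP[1],3)])[0]; r2=T(par,[(*SP[2],3)])[0]
draw(p,'w31',[(*r,23.5),(r[0],r[1],3,19),(*r2,23.5),(r2[0],r2[1],25,19.3)],(120,100,520,400),2)
E
```

```text
[551.306  59.655 226.402] [-0.08   0.997 -0.001  0.022] [0.589 0.176 0.064]
[567.438  -3.835   0.154]
```

View pics/w31.png

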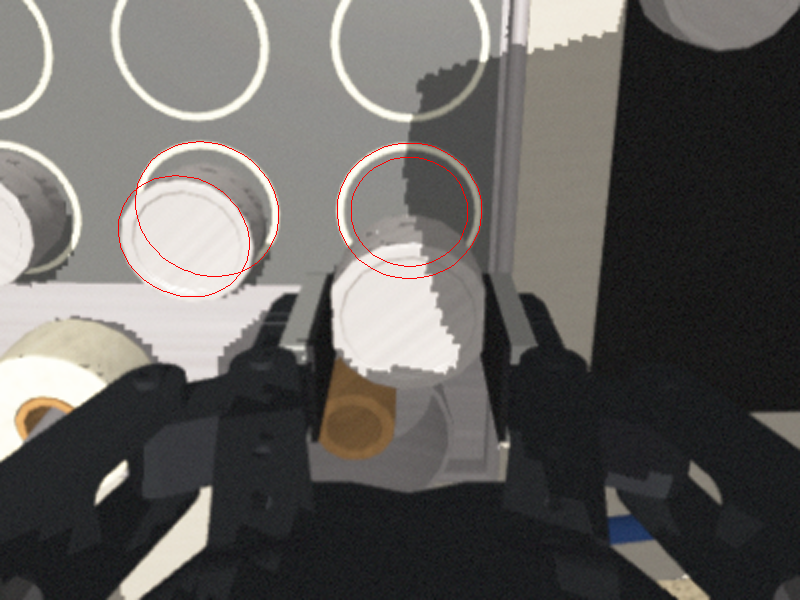

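```bash
python3 - <<'E'
from circ import *
np.set_printoptions(precision=2,suppress=True)
par=np.load('trayw.npy')
Rb=R.from_quat([-0.080,0.997,0.003,0.013]).as_matrix()
o=Rb.T@(np.array([562.1,-4.3,25])-[562.5,-6.87,188.6]); print('o_b',o)
s=arm.read_state(); P=s['position']; M=R.from_quat(s['ee_rot']).as_matrix(); 
oc=o+[-1.2,0,0]
r=T(par,[(*SP[1],25)])[0]
Pt=r-M@oc; print('P',P,'target',Pt,'shift',Pt-P, (Pt-P)/300)
E
```

```text
o_b [  4.3    1.96 163.55]
P [551.31  59.65 226.4 ] target [547.67  58.78 188.54] shift [ -3.64  -0.87 -37.86] [-0.01 -0.   -0.13]
```

{"fn": "play_rows", "kwargs": {"moves": [[[-0.012,-0.003,-0.05],0,1],[[-0.012,-0.003,-0.1],0,1],[[-0.012,-0.003,-0.118],0,1],[[-0.012,-0.003,-0.118],0,1]]}}

```text
clock: 34.7
position: [547.8, 58.8, 190.7]
ee_rot: [-0.08, 0.997, -0.001, 0.021]
contact_force: [0.2, 0.2, -0.9]
gripper_width: 36.0
```

```bash
python3 - <<'E'
from circ import *
np.set_printoptions(precision=3,suppress=True)
par=np.load('trayw.npy')
p=shot('wrist'); s=arm.read_state(); P=s['position']; print(P,s['ee_rot'],s['contact_force'])
r=T(par,[(*SP[1],3)])[0]; r2=T(par,[(*SP[2],3)])[0]
draw(p,'w32',[(*r,23.5),(r[0],r[1],3,19),(r[0],r[1],25,19.3),(r[0],r[1],28,19.3)],(120,100,520,400),2)
E
```

```text
[547.974  58.819 191.096] [-0.08   0.997 -0.001  0.022] [ 0.085  0.591 -0.117]
```

View pics/w32.png

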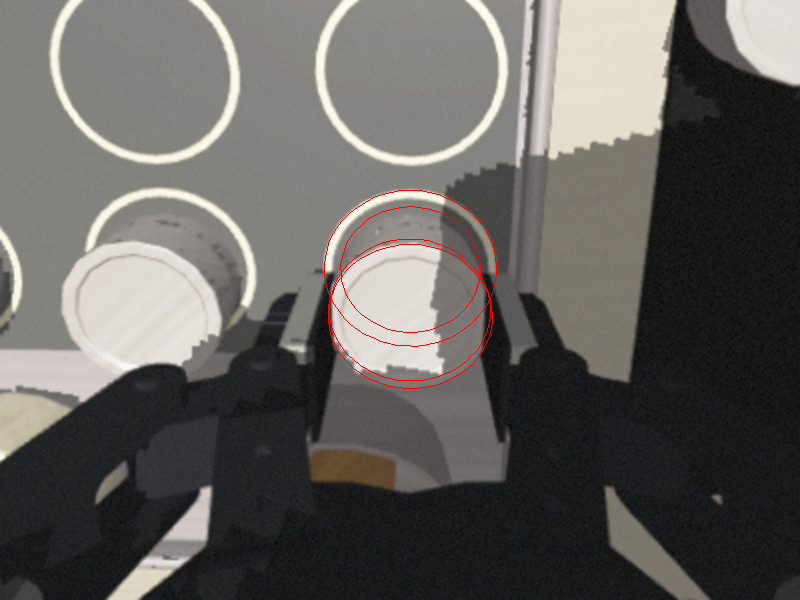

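{"fn": "play_rows", "kwargs": {"moves": [[[0,0,-0.006],0,1],[[0,0,-0.012],0,1],[[0,0,-0.012],0,1],[[0,0,-0.01],0,0],[[0,0,-0.01],0,-0.15],[[0,0,-0.01],0,-0.15],[[0,0,0.05],0,-0.15],[[0,0,0.2],0,-0.15],[[-0.1,0.1,0.35],0,-0.3],[[-0.2,0.2,0.3],0,-0.3],[[-0.29,0.24,0.25],0,-0.3],[[-0.29,0.24,0.2],0,-0.3]]}}

```text
clock: 36.25
position: [459.2, 131.3, 251.0]
ee_rot: [-0.081, 0.996, -0.001, 0.022]
contact_force: [0.2, -0.2, 0.5]
gripper_width: 55.2
```

```bash
python3 - <<'E'
from circ import *
np.set_printoptions(precision=3,suppress=True)
p=shot('wrist'); s=arm.read_state(); P=s['position']; print(P,s['ee_rot'],s['contact_force'])
M=R.from_quat(s['ee_rot']).as_matrix()
draw(p,'w33',[(464.7,134.5,26,19.3)],(120,40,520,340),2)
par=np.load('trayw.npy')
q=shot('top'); tp=np.load('tray.npy'); C=[]
for i in(1,2,3):
    r=T(tp,[(*SP[i],3)])[0]; C+=[(r[0],r[1],25,20)]
draw(q,'t33',C,(335,170,425,240),8)
E
```

```text
[459.393 130.835 249.174] [-0.08   0.997 -0.002  0.02 ] [-0.461 -0.766 -1.224]
```

View pics/w33.png

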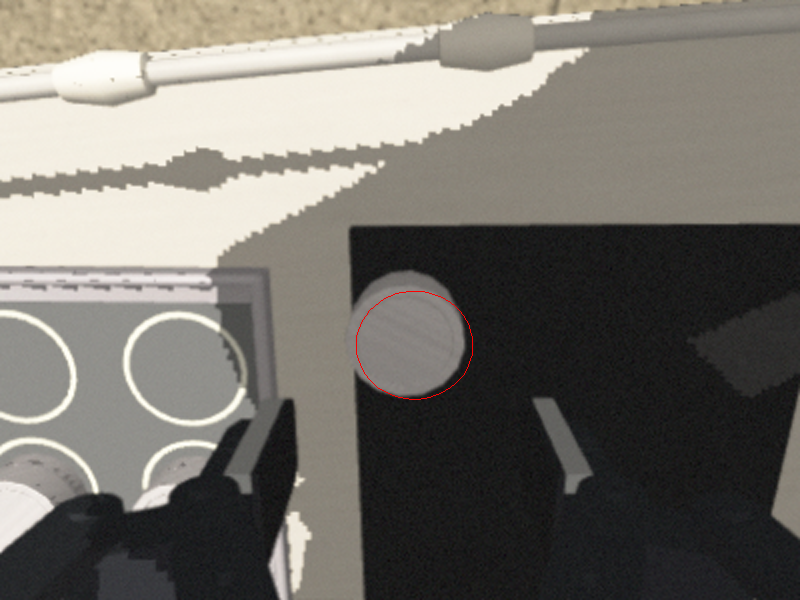

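View pics/t33.png

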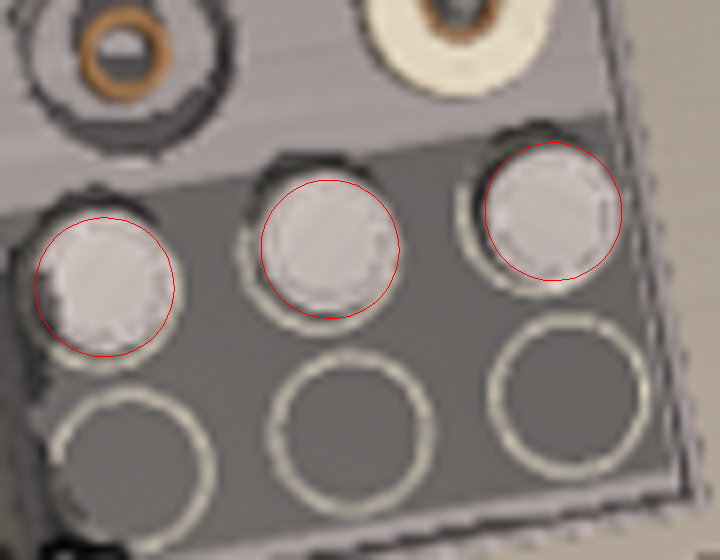

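{"fn": "play_rows", "kwargs": {"moves": [[[0.002,0,-0.12],0,-0.3],[[0.002,0,-0.2],0,-0.3],[[0.002,0,-0.207],0,-0.3],[[0.002,0,-0.207],0,-0.1],[[0.002,0,-0.207],0,1],[[0.002,0,-0.207],0,1],[[0.002,0,-0.207],0,1],[[0.002,0,-0.207],0,1],[[0.002,0,-0.207],0,1],[[0.002,0,-0.12],0,1],[[0.002,0,0.05],0,1],[[0.002,0,0.1],0,1]]}}

```text
clock: 37.85
position: [461.3, 131.2, 283.6]
ee_rot: [-0.08, 0.997, -0.0, 0.024]
contact_force: [-0.2, 0.3, -0.6]
gripper_width: 36.2
```

```bash
python3 - <<'E'
from circ import *
np.set_printoptions(precision=3,suppress=True)
p=shot('wrist'); s=arm.read_state(); P=s['position']; print(P,s['ee_rot'],s['gripper_width'],s['contact_force'])
save(p,'w34',(120,100,520,400),2)
par=np.load('trayw.npy'); M=R.from_quat(s['ee_rot']).as_matrix()
for i in(4,5):
    r=T(par,[(*SP[i],25)])[0]; print(i,(r-M@np.array([4,2,163.5])-P), (r-M@np.array([4,2,163.5])-P)/300)
E
```

```text
[461.433 131.237 284.353] [-0.08   0.996 -0.     0.024] 35.81399596062855 [-0.327 -0.049  0.6  ]
4 [ 32.976 -81.068 -95.844] [ 0.11  -0.27  -0.319]
5 [  43.055 -146.294  -95.844] [ 0.144 -0.488 -0.319]
```

View pics/w34.png

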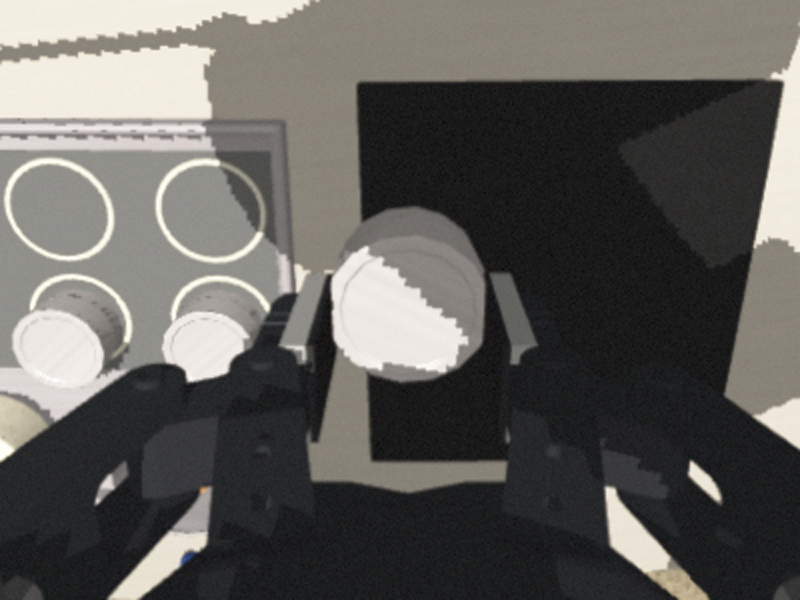

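{"fn": "play_rows", "kwargs": {"moves": [[[0.05,-0.18,0],0,1],[[0.1,-0.38,0],0,1],[[0.145,-0.488,0],0,1],[[0.145,-0.488,0],0,1],[[0.145,-0.488,-0.12],0,1],[[0.145,-0.488,-0.25],0,1],[[0.145,-0.488,-0.3],0,1],[[0.145,-0.488,-0.308],0,1],[[0.145,-0.488,-0.308],0,1]]}}

```text
clock: 39.02
position: [505.1, -14.7, 192.3]
ee_rot: [-0.081, 0.996, -0.0, 0.025]
contact_force: [-0.5, 0.4, 0.2]
gripper_width: 36.1
```

```bash
python3 - <<'E'
from circ import *
np.set_printoptions(precision=3,suppress=True)
par=np.load('trayw.npy')
p=shot('wrist'); s=arm.read_state(); P=s['position']; print(P,s['ee_rot'],s['contact_force'])
M=R.from_quat(s['ee_rot']).as_matrix()
r=T(par,[(*SP[5],3)])[0]; print((r+[0,0,22]-M@np.array([4.4,2,163.5])-P))
draw(p,'w35',[(*r,23.5),(r[0],r[1],3,19),(r[0],r[1],28,19.3)],(120,100,520,400),2)
E
```

```text
[505.203 -14.72  192.679] [-0.081  0.996  0.     0.025] [-1.029  0.06  -0.632]
[-0.569 -0.334 -4.156]
```

View pics/w35.png

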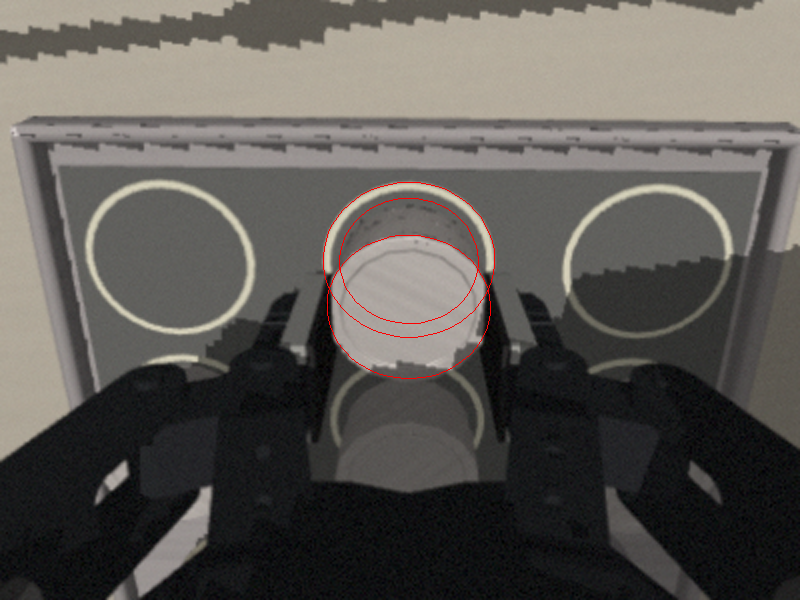

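Well centred. I'll lower it, release and retreat.

{"fn": "play_rows", "kwargs": {"moves": [[[-0.001,0,-0.01],0,1],[[-0.001,0,-0.017],0,1],[[-0.001,0,-0.017],0,1],[[-0.001,0,-0.014],0,0],[[-0.001,0,-0.014],0,-0.15],[[-0.001,0,-0.014],0,-0.15],[[0,0,0.05],0,-0.15],[[0,0,0.2],0,-0.15],[[0,0.1,0.4],0,-0.3],[[0,0.3,0.6],0,-0.3],[[0,0.5,0.7],0,-0.3],[[0,0.5,0.7],0,-0.3]]}}

```text
clock: 40.58
position: [505.1, 137.3, 405.1]
ee_rot: [-0.082, 0.996, 0.001, 0.027]
contact_force: [0.6, -0.1, -0.4]
gripper_width: 55.6
```

{"fn": "play_rows", "kwargs": {"moves": [[[0,0.2,0],0,-0.3],[[0,0.4,0],0,-0.3],[[0,0.5,0],0,-0.3],[[0,0.5,0],0,-0.3],[[0,0.5,0],0,-0.3]]}}

```text
clock: 41.2
position: [504.9, 286.8, 404.7]
ee_rot: [-0.081, 0.996, 0.001, 0.026]
contact_force: [-0.7, 0.3, 0.3]
gripper_width: 55.4
```

```bash
python3 - <<'E'
from circ import *
np.set_printoptions(precision=1,suppress=True)
s=arm.read_state(); print(s['position'],s['clock'],s['contact_force'])
q=shot('top'); tp,_=fit_rings(q,np.load('tray.npy')); print(tp); tp=np.load('tray.npy'); C=[]
for i in(1,2,3,5):
    r=T(tp,[(*SP[i],3)])[0]; C+=[(r[0],r[1],25,20)]
    c,v=circ(q,r[0],r[1],25,20,5); print(i,'err',c-r[:2],v)
draw(q,'t36',C,(325,150,435,245),7)
save(q,'t36b',(190,80,480,290),2.7)
shot('scene','s36',(150,100,520,290),2.1)
shot('wrist','w36',None,1.25)
E
```

```text
[504.9 286.8 404.7] 41.2 [-0.7  0.3  0.3]
[568.5  -3.    0.2]
1 err [ 2.4 -0.6] 0.3412052094936371
2 err [2.3 0.3] 0.3639295697212219
3 err [-1.5  0.1] 0.3908977508544922
5 err [ 1.7 -0.3] 0.3474572002887726
```

View pics/t36.png

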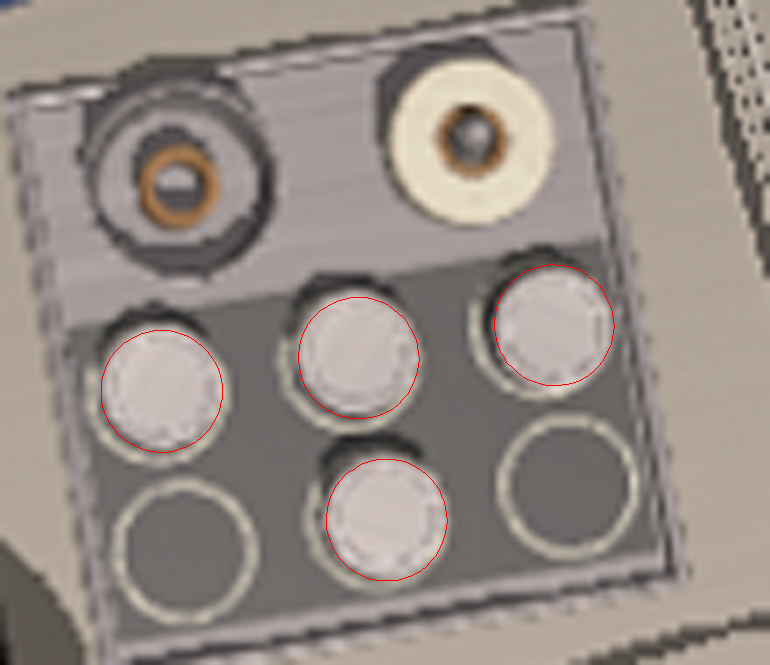

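View pics/t36b.png

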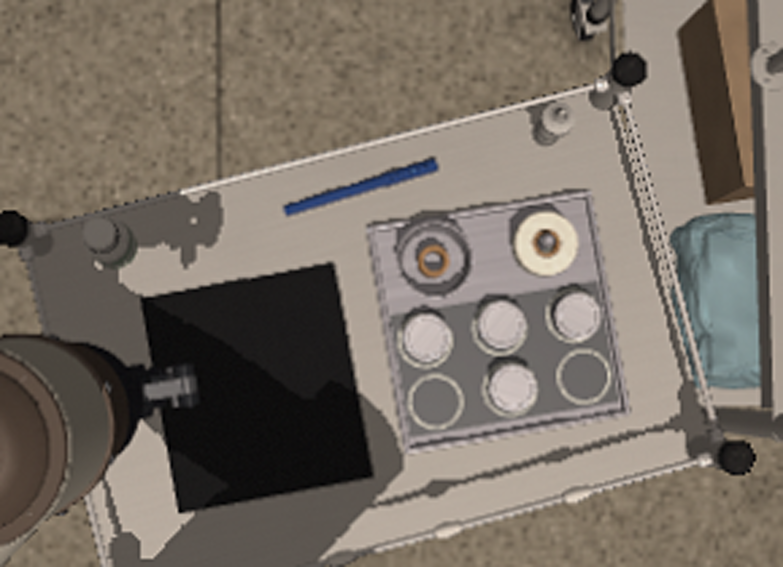

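View pics/s36.png

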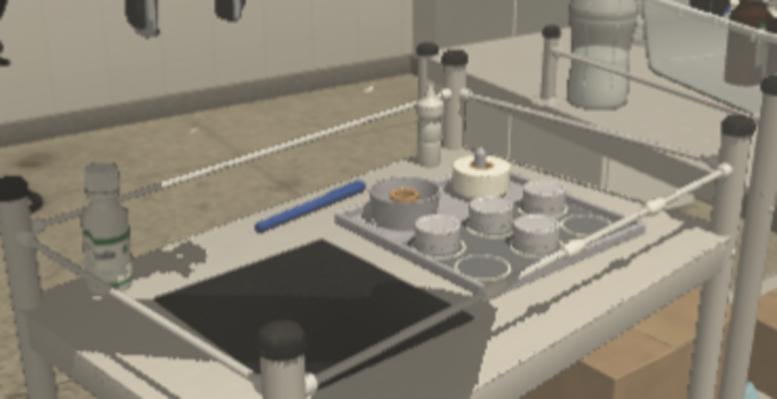

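View pics/w36.png

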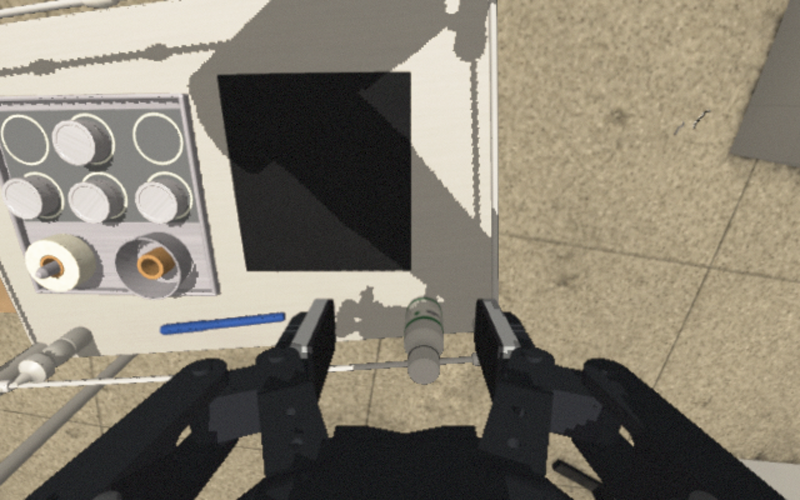

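```bash
python3 - <<'E'
from circ import *
np.set_printoptions(precision=1,suppress=True)
tp=np.load('tray.npy')
ims=[shot('top') for _ in range(3)]
q=ims[-1]; g=np.mean([cv2.cvtColor(i['pixels'],cv2.COLOR_RGB2GRAY).astype(float) for i in ims],0).astype(np.float32)
S=8; x0,y0,x1,y1=330,180,425,240
G=cv2.resize(g[y0:y1,x0:x1],None,fx=S,fy=S,interpolation=cv2.INTER_CUBIC)
for i in(1,2,3,5):
    r=T(tp,[(*SP[i],25)])[0]; u=proj(q,r)[0]; c=((u-[x0,y0]+.5)*S).astype(int)
    m=np.zeros(G.shape,np.uint8); cv2.circle(m,tuple(int(v) for v in c),int(11*S),255,-1)
    b=((G>150)&(m>0)).astype(np.uint8); b=cv2.morphologyEx(b,cv2.MORPH_OPEN,np.ones((31,31),np.uint8))
    cn=max(cv2.findContours(b,cv2.RETR_EXTERNAL,cv2.CHAIN_APPROX_NONE)[0],key=cv2.contourArea)
    (cx,cy),rad=cv2.minEnclosingCircle(cn); e=cv2.fitEllipse(cn)
    uv=np.array(e[0])/S+[x0,y0]-.5
    print(i,np.array(e[1])/S,'err',(ray(q,uv,25)[0]-r)[:2])
E
```

```text
1 [16.6 18.1] err [ 1.6 -1. ]
2 [16.3 17.8] err [ 1.4 -0.1]
3 [15.8 17.7] err [-2.   0.3]
5 [16.9 17.9] err [ 0.4 -0.4]
```

```bash
python3 - <<'E'
from bench import arm
print(arm.job_done())
E
```

```text
the job is handed in; nothing more can be done
None
```

The job is done and handed in at about 41 s on the clock. The empty core stands in the steel pot and the full tape roll is on the spindle. All four tins on the mat went to rings 1, 2, 3 and 5, so the row next to the spindle is full.

- **Tins:** the last top picture puts them within about 2 mm of their ring centres, all upright with lids up. Tin 3 is the furthest off, about 2 mm towards -x. Both cameras agreed on that, and I left it.
- **Roll:** it went over the spindle with no side load, and I felt contact at the expected base height. The pictures show it lying flat.
- **Bystanders:** the bottle, dropper and pen look unmoved in the last pictures.
- **Disturbance:** one tin was found shifted against its neighbour while I was placing another. I located it again and picked it with the gripper turned.
- **Disagreements:** the top and wrist cameras differed by about 2 mm on the tray position, so I aimed each placing relative to its ring in the same picture. The tool also tilted by up to about 3 degrees over the run, and I corrected for it in the later placings.

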